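# Set up a lens-ring inspection stack under the bench magnifier

## Task

Swing the bench magnifier about a quarter turn aside from over the fixture, then lower the aluminium plate over the two locating pins until it lies flush on the fixture. Thread every ring that is on the white sheet down the plate's stepped post in order, widest bore first, each fully home on its own step, then swing the magnifier back so that its lens is centred over the post and let go. Leave the other things on the bench where they are.

Things in the scene. Friction and masses are not known exactly. Their poses are not given: they have to be found in the camera images.
- fixture: Dark steel block fixed to the bench, 110 (x) x 170 (y) x 20 mm high, origin at the centre of its underside. Two upright steel locating pins at y = +58 and -58 mm (x = 0), 12 mm diameter, conical tips, rising 22 mm above the block. The magnifier's column (26 mm diameter, hub top 194 mm above the bench) stands at x = 50, y = 260 mm in this frame, joined by a low strut
- fixture_top (a point): centre of the fixture block's top face, midway between the pins, 20 mm above the bench; same axes as the fixture
- magnifier (a joint): angle of the magnifier's boom about the upright column, rad: 0 when the lens is exactly over the fixture's centre, growing as it swings clockwise seen from above (from over the fixture towards the robot's left); range -0.3 to 1.9. Stiff: it takes about 0.5 N m, and stays where it is left
- lens (a point): centre of the magnifier's lens, in a white round frame 128 mm across and 18 mm thick, 177 mm above the bench, 265 mm from the column's axis; while over the fixture it is in the way of the gripper
- magnifier_knob (a point): the red upright knob on the magnifier's white boom, 22 mm diameter, 170 mm from the column's axis (95 mm inward of the lens centre). This point is on its axis, 207 mm above the bench; the knob stands from 184 mm up to 229 mm. Grip it from above (its round shape lets it turn in the fingers)
- magnifier_pivot (a point): a point on the column's axis, about which the boom swings, 207 mm above the bench (in the air 13 mm above the hub)
- plate: Loose aluminium plate, 90 (x) x 150 (y) x 12 mm, 0.4 to 0.65 kg, origin at the centre of its underside, z up. Two 14.5 mm through holes at y = +58 and -58 mm (x = 0); either way round fits. In its middle a grey stepped post: five round steps, each 13 mm high, 50, 42, 34, 26, 18 mm in diameter from bottom to top (12 to 77 mm above the underside), topped by a square tenon
- tenon (a point): the square aluminium tenon on top of the plate's post, by which to grip the plate: 12 x 12 mm, sides along the plate's x and y, 77 to 95 mm above the plate's underside; this point is on its axis 88 mm above the underside
- ring1: black ring, 64 mm outer diameter, bore 53.6 mm, 12 mm high, for the lowest step (50 mm): home when its underside is 12 mm above the plate's underside. For every ring: loose, lies flat, origin at the centre of its underside, z up; may be absent
- ring2: blue ring, 62 mm outer diameter, bore 45.6 mm, 12 mm high, for the 42 mm step: its underside is home 25 mm above the plate's underside; may be absent
- ring3: brass ring, 60 mm outer diameter, bore 37.6 mm, 12 mm high, for the 34 mm step: its underside is home 38 mm above the plate's underside; may be absent
- ring4: green ring, 58 mm outer diameter, bore 29.6 mm, 12 mm high, for the 26 mm step: its underside is home 51 mm above the plate's underside; may be absent
- ring5: orange ring, 56 mm outer diameter, bore 21.6 mm, 12 mm high, for the 18 mm step: its underside is home 64 mm above the plate's underside; may be absent
- lenscap: bystander: solid grey disc 52 mm across, 12 mm high, without a hole, lying among the rings; origin at the centre of its underside
- glue: bystander: white glue bottle with a red cap, 36 mm across, 90 mm tall; origin at the centre of its underside
- barrel_a: bystander: black lens barrel, 60 mm across, 85 mm tall, standing; origin at the centre of its underside
- barrel_b: bystander: black lens barrel like the other; origin at the centre of its underside
- brush: bystander: brush 160 mm long, lying
- driver: bystander: screwdriver 170 mm long, lying
- jar: bystander: amber jar, 60 mm across, 60 mm tall; origin at the centre of its underside
There are look-alikes about, which are no part of the job. Several things have the shape of the ring3; the one meant has the colours described above.

How it is judged:
By the outcome, as a careful person would: the job done as asked, in the order asked, and still so for the second after the job is handed in, with the robot touching nothing.
Of ring1, ring2, ring3, ring4, ring5 only 3 to 5 are there at a start; the rules pass over those that are not, and their reading is None.
At some moment in a run one of ring1, ring2, ring3, ring4, ring5 may be knocked a few centimetres aside while the robot is not near it.
Once in a run the grip may slacken for a moment while it holds something.
It also fails if it takes over 210 s, if anything falls off the work surface, if the arm or the gripper's body presses on something with over 40 N, if the wrist force passes 120 N, or if a joint passes its speed limit or range.

## Robot

A 6-joint arm with a two-finger parallel gripper is mounted at the origin on the work surface. World frame = base frame: x ahead of the robot, y to its left, z up, the work surface at z = 0. Lengths are in m, angles in rad, forces in N, time in s.
With the tool pointing down it reaches from about 0.375 to 0.975 m from the base axis. Payload 3.8 kg.
Tool frame: the origin (TCP) lies between the finger pads; the fingertips stand 8 mm ahead of it and the grasp point (between the pads) lies 11 mm behind it (tcp_to_tips is the distance from the TCP to the fingertips, in m); z points along the fingers, y is the line along which they close (so a half turn about z gives the same grasp; the last joint's range is limited). The gripper opens to 85 mm and grips with 20 to 120 N. Pads are 22 mm wide; open, the fingers measure 114 mm over their backs; the gripper's body (76 mm by 85 mm) begins 54 mm behind the grasp point. The pads swing forward as they close: fully open they stand 13 mm farther back than shut.
Start: joints at [1.261, 0.264, 1.604, -0, 1.274, -0.037], TCP at [0.182, 0.65, 0.239] pointing down, gripper open.
Joint ranges: [-2.63, 2.63], [-0.94, 2.18], [0.31, 2.57], [-1.31, 4.45], [0, 2.66], [-2.55, 2.55]. Speed limits (rad/s): [2.57, 2.57, 3.14, 3.14, 3.14, 3.14].

## Interface

Orientations are given as a rotation vector (axis times angle).
In Python, from workcell import * gives the robot as it stands.
- The arm moves only by the tool move_arm, never from a script. Its argument "series" is one flat list of numbers, 7 for each row, row after row: the finger opening in cm, from 0 to 8.54, then the shift along the tool's x, y, z in cm, then the turn, a rotation vector about the tool's x, y, z in degrees. A call has 1 to 5 rows; each row shifts and turns the commanded pose from where the row before left it, along the tool's axes as they then stand; what a row does not reach is not made up. A row lasts 1/8 s, in which the tool goes at most 62.5 mm and 10.7 degrees, less where a joint would pass 70% of its speed; a pose out of reach is approached as far as the arm can. A call is refused whole if a number of a shift passes 6.25 or a number of a turn 10.7, either way. A call with a gripper value outside its range is refused whole. The fingers move at their own pace and stop on an object; "grip_force" is the grip in N (left out, the last holds). Time passes only in rows, so rows that do not move let the fingers close. It gives the time, the measured TCP pose, the force, the opening and the grip force at its end, in the units of the state.
- read_state(): the state, without advancing time (a new reading comes with each control period).
- read_camera(name): name is "scene" or "side" or "wrist"; returns the picture (480x640x3 uint8, red, green, blue); there is no depth.
- calibration(name): a dict with "camera_matrix" (3x3 intrinsics, pixels), "rvec" (rotation vector, rad) and "tvec" (3), from world to camera coordinates, as OpenCV has them. Camera axes: x right, y down, z forward; pixel columns grow to the right and rows downward; lengths in m; the calibration is good to about 2 mm. The wrist camera is an equidistant fisheye: a pixel r from the principal point sees the ray r / f radians off the axis. A picture is of the moment at which its call begins: read the wrist's pose just before it. calibration takes no time and is no camera call; for the wrist camera it gives the pose at the moment of the call.
- finish_job(): hands the job in; it is judged then, once.
The state is a dict: "time": time; "q": joint angles; "joint_vel": joint speeds; "joint_torque": joint torques, N m; "tool_pos": TCP position; "tcp_rot": TCP orientation; "wrist_force": force on the tool from outside, world axes, zero at the start; "torque": the same for the moment, N m; "width": opening from 0.0 (shut) to 1.0 (fully open); "grip_force": force on a finger pad.
Only numpy, scipy, OpenCV 4.12 (cv2) and the standard library are available. Lean on these libraries where they do the work, as an engineer would, in place of code of your own. Each camera call takes 0.05 s, during which the arm holds its last target. There are 200 camera calls.

## Working session

There is one attempt and no reset: what is moved stays moved. The work goes in short steps, Python scripts to look and compute and a tool call to move; the robot and the scene stay as the last step left them, time stands still between calls to the robot, and variables do not carry over. Pictures are saved under pics/ and viewed, at most 14 in all, crops included, and the job is handed in when it is done.

Besides the shell and the picture viewer there is one more tool, called after "Call:" as name(argument=value, ...) on one line, values as JSON. move_arm: Moves the arm, as the interface text tells. Its arguments: {"type":"object","properties":{"series":{"type":"array"},"grip_force":{"type":"number"}},"required":["series"]}

```bash
ls; mkdir -p pics; python3 - <<'E'
from workcell import *
import cv2,numpy as np
s=read_state();print({k:np.round(v,3).tolist() for k,v in s.items()})
for n in("scene","side","wrist"):
    c=calibration(n);print(n,{k:np.round(v,4).tolist() for k,v in c.items()})
    cv2.imwrite(f"pics/{n}0.png",cv2.cvtColor(read_camera(n),cv2.COLOR_RGB2BGR))
E
```

```text
pics
{'time': 0.0, 'q': [1.261, 0.265, 1.605, 0.0, 1.274, -0.037], 'joint_vel': [-0.001, 0.0, -0.001, -0.002, -0.002, -0.001], 'joint_torque': [0.001, -51.513, -36.731, 0.0, 0.013, -0.0], 'tool_pos': [0.182, 0.649, 0.238], 'tcp_rot': [-0.427, -3.112, 0.003], 'wrist_force': [0.761, 0.034, -0.285], 'torque': [-0.011, -0.022, -0.014], 'grip_force': 0.0, 'width': 1.0}
scene {'camera_matrix': [[609.1895, 0.0, 316.494], [0.0, 609.1895, 236.4073], [0.0, 0.0, 1.0]], 'rvec': [1.0252, 2.2798, -1.1391], 'tvec': [0.3136, -0.1164, 1.9806]}
side {'camera_matrix': [[611.295, 0.0, 330.6384], [0.0, 611.295, 239.9752], [0.0, 0.0, 1.0]], 'rvec': [2.1754, -0.2144, 0.0873], 'tvec': [-0.5291, 0.2038, 1.4741]}
wrist {'camera_matrix': [[371.6483, 0.0, 317.511], [0.0, 371.6483, 241.6245], [0.0, 0.0, 1.0]], 'rvec': [-2.3046, -1.7459, -0.2597], 'tvec': [-0.674, -0.038, 0.3793]}
```

View pics/scene0.png

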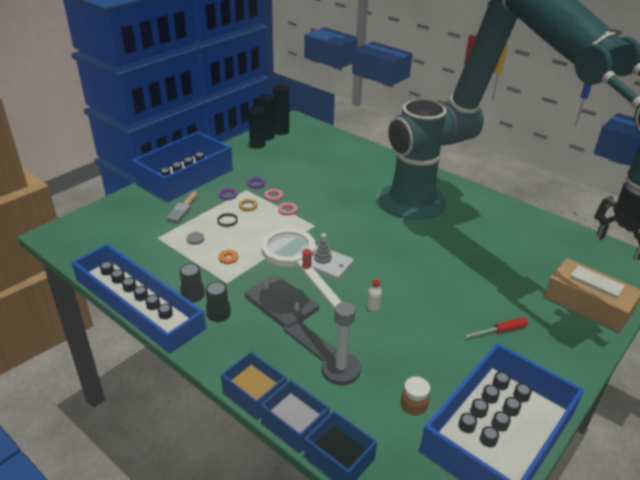

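View pics/side0.png

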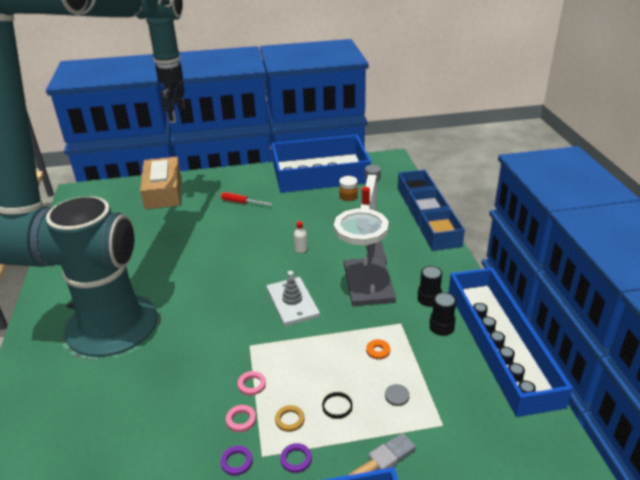

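View pics/wrist0.png

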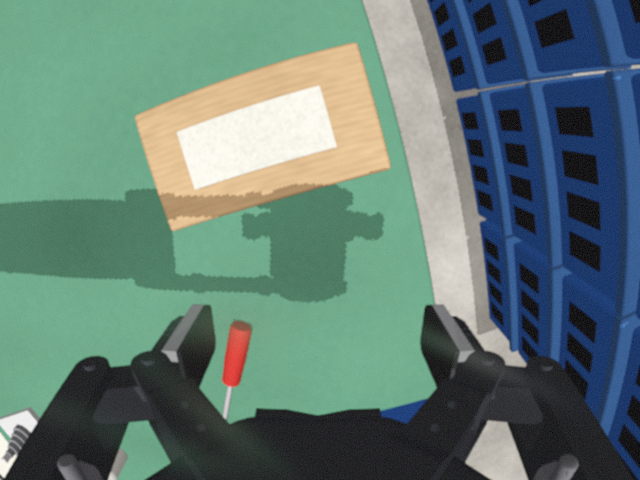

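The scene shows the black ring (228,220), brass ring (248,205), orange ring (228,257) and grey cap (195,238) on the sheet. The pink and purple rings lie off it. The lens is over the fixture, with the knob at (307,258), the hub at (345,310) and the plate post at (322,236). The side view shows the same: black (337,405), brass (290,418), orange (378,349), knob (366,195), tenon (291,273). So rings 1, 3 and 5 are present.

```bash
cat > lib.py <<'E'
from workcell import *
import cv2,numpy as np
from scipy.spatial.transform import Rotation as R
def ray(name,px,c=None):
    c=c or calibration(name);K=np.array(c["camera_matrix"]);Rm=cv2.Rodrigues(np.array(c["rvec"],float))[0];t=np.array(c["tvec"],float).ravel()
    x=(px[0]-K[0,2])/K[0,0];y=(px[1]-K[1,2])/K[1,1]
    if name=="wrist":
        th=np.hypot(x,y);k=np.sinc(th/np.pi) if th else 1;d=np.array([x*k,y*k,np.cos(th)])
    else: d=np.array([x,y,1.]);d/=np.linalg.norm(d)
    return -Rm.T@t,Rm.T@d
def tri(*rays):
    A=0;b=0
    for o,d in rays:
        P=np.eye(3)-np.outer(d,d);A=A+P;b=b+P@o
    p=np.linalg.solve(A,b);return p,max(np.linalg.norm(np.cross(p-o,d)) for o,d in rays)
def onz(r,z): o,d=r;return o+d*(z-o[2])/d[2]
def proj(name,p,c=None):
    c=c or calibration(name);K=np.array(c["camera_matrix"]);q=cv2.Rodrigues(np.array(c["rvec"],float))[0]@np.array(p)+np.array(c["tvec"],float).ravel()
    if name!="wrist": return K[:2,:2].diagonal()*q[:2]/q[2]+K[:2,2]
    r=np.hypot(*q[:2]);th=np.arctan2(r,q[2]);return K[0,0]*th*q[:2]/r+K[:2,2]
def snap(name,fn=None):
    c=calibration(name);im=cv2.cvtColor(read_camera(name),cv2.COLOR_RGB2BGR)
    if fn: cv2.imwrite(f"pics/{fn}.png",im)
    return im,c
def to(p,yaw=None):
    """shift needed in tool axes (cm) and turn about tool z (deg): tool pointing down, yaw=direction of tool y (closing line) in world, deg"""
    s=read_state();Rt=R.from_rotvec(s["tcp_rot"]);d=Rt.inv().apply(np.array(p)-s["tool_pos"])*100
    out=[d.round(2).tolist()]
    y=Rt.as_matrix()[:,1];cur=np.degrees(np.arctan2(y[1],y[0]));out.append(("yaw",round(cur,1)))
    if yaw is not None:
        t=np.radians(yaw);Y=np.array([np.cos(t),np.sin(t),0]);Y=Y if Y@y>=0 else -Y;Z=np.array([0,0,-1.])
        G=R.from_matrix(np.c_[np.cross(Y,Z),Y,Z]);out.append(("turn",np.degrees((Rt.inv()*G).as_rotvec()).round(1).tolist()))
    return out
E
python3 - <<'E'
from lib import *
pts=dict(tenon=((322,236),(291,273)),knob=((307,250),(366,188)),hub=((345,308),(373,169)),black=((228,220),(337,405)),brass=((248,205),(290,418)),orange=((228,257),(378,349)),cap=((195,238),(397,395)),lens=((288,247),(361,226)),glue=((376,283),(300,225)),driver=((513,325),(233,198)),blkctr=((282,300),(369,280)),barA=((190,270),(431,271)),barB=((217,290),(444,300)),jar=((417,384),(348,181)))
for k,(a,b) in pts.items():
    p,e=tri(ray("scene",a),ray("side",b));print(k,p.round(3),round(e,4))
print(read_state()["tool_pos"])
E
```

```text
tenon [ 0.443 -0.011  0.093] 0.0023
knob [0.655 0.118 0.23 ] 0.0003
hub [0.713 0.277 0.192] 0.0004
black [ 0.485 -0.352  0.005] 0.0001
brass [ 0.386 -0.367  0.006] 0.0006
orange [ 0.608 -0.216  0.006] 0.0012
cap [ 0.613 -0.353  0.006] 0.0007
lens [0.623 0.03  0.177] 0.0009
glue [0.494 0.208 0.083] 0.0001
driver [0.323 0.51  0.012] 0.0
blkctr [0.643 0.023 0.012] 0.0012
barA [ 0.778 -0.123  0.123] 0.0241
barB [ 0.773 -0.109  0.043] 0.0242
jar [0.68  0.454 0.061] 0.0011
[0.18170012 0.6494917  0.23820516]
```

```bash
python3 - <<'E'
from lib import *
s=read_state();c=calibration("wrist");o,d=ray("wrist",(317.5,241.6),c)
Rt=R.from_rotvec(s["tcp_rot"]);print("cam in tool",Rt.inv().apply(o-s["tool_pos"]).round(4),Rt.inv().apply(d).round(3)); print(Rt.as_matrix().round(2))
print(to([.655,.118,.31],-20),to([.655,.118,.31],70))
E
```

```text
cam in tool [ 0.074   0.0004 -0.1342] [-0.294 -0.001  0.956]
[[-0.96  0.27 -0.  ]
 [ 0.27  0.96 -0.  ]
 [ 0.   -0.   -1.  ]]
[[-59.9, -38.45, -7.11], ('yaw', np.float64(74.4)), ('turn', [-0.1, -0.1, -85.6])] [[-59.9, -38.45, -7.11], ('yaw', np.float64(74.4)), ('turn', [-0.1, 0.0, 4.4])]
```

Call:
move_arm(series=[8.5, -5, -3.2, -1.2, 0, 0, 0, 8.5, -5, -3.2, -1.2, 0, 0, 0, 8.5, -5, -3.2, -1.2, 0, 0, 0, 8.5, -5, -3.2, -1.2, 0, 0, 0, 8.5, -5, -3.2, -1.2, 0, 0, 0], grip_force=40)

```text
time: 0.78
tool_pos: [0.3804, 0.4269, 0.2994]
tcp_rot: [-0.427, -3.112, 0.0]
wrist_force: [0.6, 0.5, -0.9]
width: 0.997
grip_force: 0.0
```

Call:
move_arm(series=[8.5, -5, -3.2, -0.2, 0, 0, 0, 8.5, -5, -3.2, -0.2, 0, 0, 0, 8.5, -5, -3.2, -0.2, 0, 0, 0, 8.5, -5, -3.2, -0.2, 0, 0, 0, 8.5, -5, -3.2, -0.2, 0, 0, 0])

```text
time: 1.4
tool_pos: [0.578, 0.2055, 0.3091]
tcp_rot: [-0.427, -3.112, -0.0]
wrist_force: [0.3, 0.7, 0.6]
width: 0.993
grip_force: 0.0
```

Call:
move_arm(series=[8.5, -5, -3.2, 0, 0, 0, 0, 8.5, -4.9, -3.2, 0, 0, 0, 0, 8.5, 0, 0, 0, 0, 0, 0, 8.5, 0, 0, 0, 0, 0, 0])

```text
time: 1.9
tool_pos: [0.6548, 0.1189, 0.3085]
tcp_rot: [-0.428, -3.111, -0.0]
wrist_force: [-0.2, -0.2, 0.3]
width: 0.998
grip_force: 0.0
```

```bash
python3 - <<'E'
from lib import *
im,c=snap("wrist","w1");print(to([.655,.118,.25],70)); print(read_state()["tool_pos"])
E
```

```text
[[-0.09, -0.14, 5.89], ('yaw', np.float64(74.4)), ('turn', [0.0, -0.1, 4.4])]
[0.65453866 0.11954428 0.30886373]
```

View pics/w1.png

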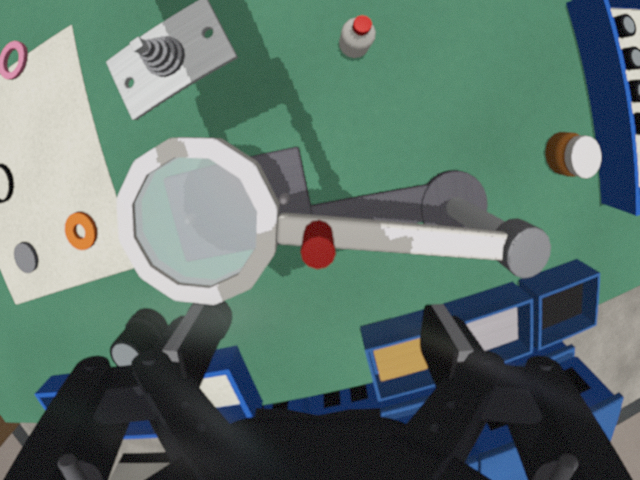

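The knob's top is at about (319,252), the hub top at (527,250), and the glass frame's centre at (199,220). I'll check these against the known heights.

```bash
python3 - <<'E'
from lib import *
c=calibration("wrist")
k=onz(ray("wrist",(319,252),c),.229);h=onz(ray("wrist",(527,250),c),.194);l=onz(ray("wrist",(199,220),c),.177)
print(k,h,l,np.linalg.norm((k-h)[:2]),np.linalg.norm((l-h)[:2]))
print(tri(ray("wrist",(319,252),c),ray("scene",(306,251))), to([k[0],k[1],.2],70))
E
```

```text
[0.6532324  0.12109175 0.229     ] [0.70855954 0.27703112 0.194     ] [0.62091597 0.03540805 0.177     ] 0.1654635261142258 0.257027430419596
(array([0.65523322, 0.11869272, 0.2274799 ]), np.float64(0.00264229370241094)) [[0.15, 0.11, 10.89], ('yaw', np.float64(74.4)), ('turn', [0.0, -0.1, 4.4])]
```

Call:
move_arm(series=[8.5, 0, 0, 4, 0, 0, 0, 8.5, 0, 0, 4, 0, 0, 0, 8.5, 0, 0, 2.5, 0, 0, 0, 8.5, 0, 0, 0, 0, 0, 0, 1.5, 0, 0, 0, 0, 0, 0], grip_force=40)

```text
time: 2.58
tool_pos: [0.6555, 0.12, 0.206]
tcp_rot: [0.425, 3.111, 0.001]
wrist_force: [-0.4, 0.6, 0.2]
width: 0.813
grip_force: 0.0
```

Call:
move_arm(series=[1.5, 0, 0, 0, 0, 0, 0, 1.5, 0, 0, 0, 0, 0, 0, 1.5, 0, 0, 0, 0, 0, 0, 1.5, 0, 0, 0, 0, 0, 0, 1.5, 0, 0, 0, 0, 0, 0])

```text
time: 3.2
tool_pos: [0.6558, 0.1188, 0.2057]
tcp_rot: [0.427, 3.111, 0.001]
wrist_force: [-1.0, 0.2, 5.6]
width: 0.244
grip_force: 39.3
```

```bash
python3 - <<'E'
from lib import *
s=read_state();p=s["tool_pos"][:2];h=np.array([.711,.277]);print(p,s["width"]*85,np.linalg.norm(p-h))
Rt=R.from_rotvec(s["tcp_rot"]).inv();v=p-h;v0=v
# clockwise arc, 15 chords of 6 deg
a=np.radians(-6);prev=p
for i in range(1,16):
    t=a*i;q=h+[np.cos(t)*v[0]-np.sin(t)*v[1],np.sin(t)*v[0]+np.cos(t)*v[1]]
    print(i,(Rt.apply([*(q-prev),0])*100).round(2).tolist(),q.round(3));prev=q
E
```

```text
[0.65580118 0.11875845] 20.738489670411656 0.1675926526047181
1 [1.74, 0.2, -0.0] [0.64  0.125]
2 [1.71, 0.38, -0.0] [0.624 0.134]
3 [1.66, 0.56, -0.0] [0.61  0.144]
4 [1.6, 0.73, -0.0] [0.596 0.155]
5 [1.51, 0.89, -0.0] [0.584 0.168]
6 [1.41, 1.05, -0.0] [0.573 0.181]
7 [1.29, 1.19, -0.0] [0.564 0.196]
8 [1.16, 1.32, -0.0] [0.556 0.212]
9 [1.02, 1.43, -0.0] [0.551 0.229]
10 [0.86, 1.53, -0.0] [0.546 0.246]
11 [0.7, 1.61, -0.0] [0.544 0.263]
12 [0.52, 1.67, 0.0] [0.543 0.281]
13 [0.35, 1.72, 0.0] [0.545 0.298]
14 [0.17, 1.75, 0.0] [0.548 0.315]
15 [-0.02, 1.75, 0.0] [0.553 0.332]
```

Gripped, with the opening near 21 mm. Next I'll swing clockwise along the arc.

Call:
move_arm(series=[1.5, 1.74, 0.2, 0, 0, 0, 0, 1.5, 1.71, 0.38, 0, 0, 0, 0, 1.5, 1.66, 0.56, 0, 0, 0, 0, 1.5, 1.6, 0.73, 0, 0, 0, 0, 1.5, 1.51, 0.89, 0, 0, 0, 0], grip_force=50)

```text
time: 3.82
tool_pos: [0.5838, 0.1652, 0.2056]
tcp_rot: [0.429, 3.11, -0.006]
wrist_force: [-1.2, -8.4, 5.8]
width: 0.243
grip_force: 50.9
```

Call:
move_arm(series=[1.5, 1.41, 1.05, 0, 0, 0, 0, 1.5, 1.29, 1.19, 0, 0, 0, 0, 1.5, 1.16, 1.32, 0, 0, 0, 0, 1.5, 1.02, 1.43, 0, 0, 0, 0, 1.5, 0.86, 1.53, 0, 0, 0, 0])

```text
time: 4.45
tool_pos: [0.5394, 0.2424, 0.2053]
tcp_rot: [-0.428, -3.099, 0.014]
wrist_force: [-24.1, -9.5, 21.8]
width: 0.245
grip_force: 53.7
```

Call:
move_arm(series=[1.5, 0.7, 1.61, 0, 0, 0, 0, 1.5, 0.52, 1.67, 0, 0, 0, 0, 1.5, 0.35, 1.72, 0, 0, 0, 0, 1.5, 0.17, 1.75, 0, 0, 0, 0, 1.5, 0, 1.75, 0, 0, 0, 0])

```text
time: 5.08
tool_pos: [0.5489, 0.3326, 0.205]
tcp_rot: [-0.428, -3.106, 0.003]
wrist_force: [-4.6, -1.7, 5.2]
width: 0.247
grip_force: 51.4
```

Call:
move_arm(series=[1.5, 0, 0, 0, 0, 0, 0, 1.5, 0, 0, 0, 0, 0, 0])

```text
time: 5.32
tool_pos: [0.5497, 0.3346, 0.205]
tcp_rot: [-0.427, -3.108, -0.004]
wrist_force: [-8.2, 4.8, 6.8]
width: 0.239
grip_force: 51.8
```

Call:
move_arm(series=[5, 0, 0, 0, 0, 0, 0, 6, 0, 0, 0, 0, 0, 0, 6, 0, 0, -4, 0, 0, 0, 6, 0, 0, -5, 0, 0, 0, 6, 0, 0, -5, 0, 0, 0])

```text
time: 5.95
tool_pos: [0.552, 0.3318, 0.3449]
tcp_rot: [-0.428, -3.112, 0.001]
wrist_force: [0.0, 0.2, 0.5]
width: 0.703
grip_force: 0.0
```

```bash
python3 - <<'E'
from lib import *
from scipy.optimize import least_squares
P=np.array([[.6558,.1188],[.5838,.1652],[.5394,.2424],[.5489,.3326],[.5497,.3346]])
print(least_squares(lambda c:np.linalg.norm(P-c,axis=1)-.17,[.71,.277]).x)
snap("wrist","w2")
print(to([.443,-.011,.33]))
E
```

```text
[0.70894673 0.27910667]
[[1.47, -36.17, 2.13], ('yaw', np.float64(74.3))]
```

View pics/w2.png

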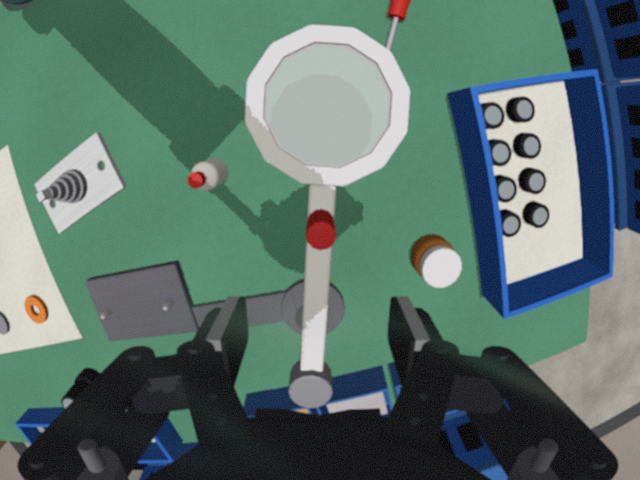

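The magnifier has turned about 90°. I'll move to between the plate and the fixture and look at both.

Call:
move_arm(series=[6, -1.6, -5.3, 0, 0, 0, 0, 6, -1.6, -5.3, 0, 0, 0, 0, 6, -1.6, -5.3, 0, 0, 0, 0, 6, -1.6, -5.3, 0, 0, 0, 0, 6, -1.6, -5.3, 0, 0, 0, 0])

```text
time: 6.62
tool_pos: [0.5575, 0.0534, 0.3439]
tcp_rot: [0.428, 3.112, -0.001]
wrist_force: [0.1, 0.2, 0.3]
width: 0.706
grip_force: 0.0
```

Call:
move_arm(series=[6, -1.6, -5.3, 0, 0, 0, 0, 6, 0, 0, 0, 0, 0, 0, 6, 0, 0, 0, 0, 0, 0, 6, 0, 0, 0, 0, 0, 0])

```text
time: 7.12
tool_pos: [0.5588, 0.0013, 0.3441]
tcp_rot: [-0.425, -3.112, -0.0]
wrist_force: [-0.3, 1.3, -0.0]
width: 0.699
grip_force: 0.0
```

```bash
python3 - <<'E'
from lib import *
im,c=snap("wrist","w3");np.save("w3.npy",c,allow_pickle=True);print(read_state()["tool_pos"])
cv2.imwrite("pics/w3z.png",cv2.resize(im[40:360,60:540],None,fx=1.66,fy=1.66,interpolation=cv2.INTER_CUBIC))
E
```

```text
[0.55874142 0.0015388  0.34414938]
```

View pics/w3z.png

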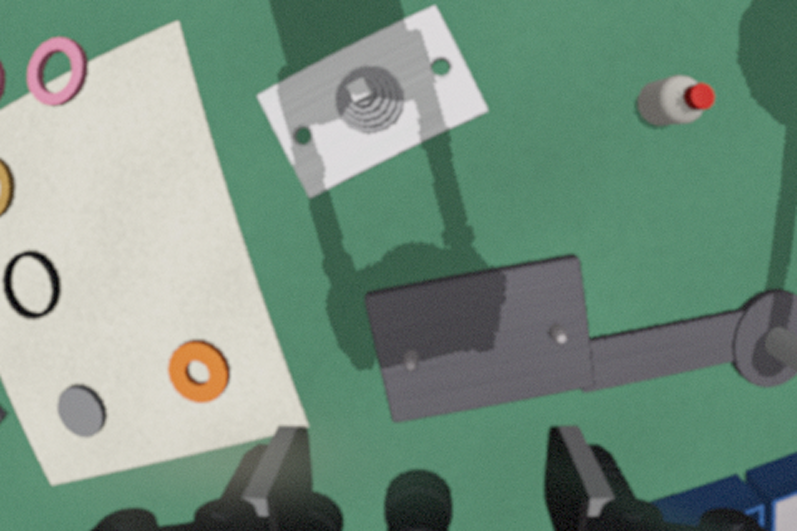

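The zoomed view shows plate holes at (440,66) and (303,135), and the tenon top at (360,90). Pin tips are near (562,337) and (411,362). The fixture corners are (367,295), (578,256), (594,388) and (394,420). Orange is at (199,371) and black at (32,285).

```bash
python3 - <<'E'
from lib import *
c=np.load("w3.npy",allow_pickle=True).item()
f=lambda u,v,z:onz(ray("wrist",(u/1.66+60,v/1.66+40),c),z)
yaw=lambda a,b:np.degrees(np.arctan2(*(a-b)[[1,0]]))
a,b=f(440,66,.012),f(303,135,.012);print("holes",a,b,(a+b)/2,np.linalg.norm(a-b),yaw(a,b));print("tenon",f(360,90,.095))
a,b=f(562,337,.042),f(411,362,.042);print("pins",a,b,(a+b)/2,np.linalg.norm(a-b),yaw(a,b))
a,b=f(556,326,.02),f(409,352,.02);print("pinbase",a,b,(a+b)/2,np.linalg.norm(a-b),yaw(a,b))
q=[f(*x,.02) for x in((367,295),(578,256),(594,388),(394,420))];print("corners",np.mean(q,0),yaw(q[1],q[0]),yaw(q[2],q[3]),[np.linalg.norm(q[i]-q[i-1]) for i in range(4)])
print("orange",f(199,371,.012),"black",f(32,285,.012))
u=[proj("wrist",p,c) for p in ([.443,-.011,.095],)];print(u)
E
```

```text
holes [0.42795635 0.0478795  0.012     ] [ 0.44885311 -0.06488399  0.012     ] [ 0.43840473 -0.00850225  0.012     ] 0.11468338341847456 100.49866482262081
tenon [ 0.43942376 -0.0077351   0.095     ]
pins [0.64572629 0.08239004 0.042     ] [ 0.6339666  -0.03230412  0.042     ] [0.63984645 0.02504296 0.042     ] 0.11529544711285315 84.1458701228414
pinbase [0.6435179  0.08266323 0.02      ] [ 0.63292551 -0.0342126   0.02      ] [0.6382217  0.02422532 0.02      ] 0.11735484323738647 84.82146130327303
corners [0.64094825 0.02491292 0.02      ] 85.30852577389763 83.75650711619281 [np.float64(0.10645782410567575), np.float64(0.16467753294122883), np.float64(0.11095447868307973), np.float64(0.1663293039262537)]
orange [ 0.604314   -0.21185325  0.012     ] black [ 0.48494741 -0.34599224  0.012     ]
[array([274.75278168,  98.4171138 ])]
```

```bash
python3 - <<'E'
from lib import *
print(to([.439,-.008,.22],100.5),read_state()["q"])
E
```

```text
[[11.28, -4.13, 12.42], ('yaw', np.float64(74.5)), ('turn', [0.0, -0.0, -26.0])] [-4.20028733e-02 -4.48596800e-03  1.71447920e+00  2.95128534e-04
  1.43174225e+00 -1.34184318e+00]
```

Call:
move_arm(series=[6, 3.76, -1.38, 4.14, 0, 0, 0, 6, 3.76, -1.38, 4.14, 0, 0, 0, 6, 3.76, -1.37, 4.14, 0, 0, 0, 6, 0, 0, 0, 0, 0, -8.7, 6, 0, 0, 0, 0, 0, -8.7])

```text
time: 7.8
tool_pos: [0.4374, -0.0079, 0.2187]
tcp_rot: [0.06, -3.139, -0.0]
wrist_force: [0.2, -0.1, 1.3]
width: 0.706
grip_force: 0.0
```

Call:
move_arm(series=[6, 0, 0, 0, 0, 0, -8.6, 6, 0, 0, 0, 0, 0, 0, 6, 0, 0, 0, 0, 0, 0])

```text
time: 8.18
tool_pos: [0.4391, -0.0085, 0.2202]
tcp_rot: [-0.282, 3.129, 0.0]
wrist_force: [-0.3, -0.1, 0.2]
width: 0.701
grip_force: 0.0
```

```bash
python3 - <<'E'
from lib import *
im,c=snap("wrist","w4");np.save("w4.npy",c,allow_pickle=True);print(read_state()["tool_pos"],to([.439,-.008,.1],100.5))
print(proj("wrist",[.439,-.008,.095],c))
E
```

```text
[ 0.43908627 -0.00867685  0.22016524] [[-0.0, 0.07, 12.02], ('yaw', np.float64(100.3)), ('turn', [-0.0, 0.0, -0.2])]
[318.63980762 233.96437462]
```

View pics/w4.png

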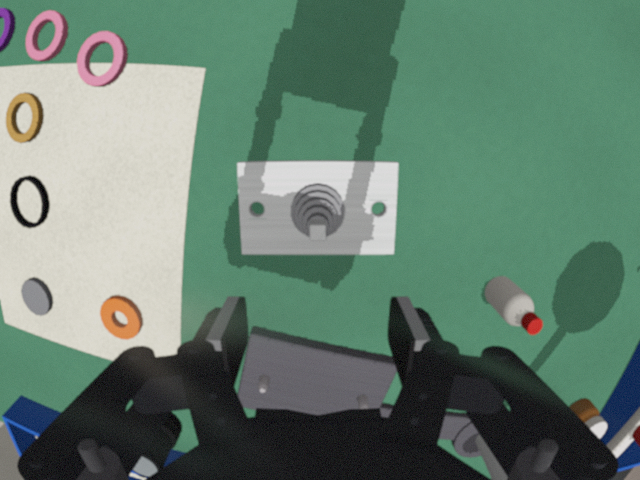

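The plate sits square in the view: holes at (257,209) and (379,209), tenon top near (318,231).

```bash
python3 - <<'E'
from lib import *
c=np.load("w4.npy",allow_pickle=True).item()
f=lambda u,v,z:onz(ray("wrist",(u,v),c),z)
a,b=f(379,209,.012),f(257,209,.012);print((a+b)/2,np.linalg.norm(a-b),np.degrees(np.arctan2(*(a-b)[[1,0]])),f(318,231,.095),tri(ray("wrist",(318,231),c),ray("scene",(322,235)),ray("side",(291,272))))
E
```

```text
[ 0.4380276  -0.00852392  0.012     ] 0.11578521526952515 100.20793951510367 [ 0.43688603 -0.00885301  0.095     ] (array([ 0.44064344, -0.01048468,  0.09442018]), np.float64(0.004014544631589745))
```

Call:
move_arm(series=[6, 0.1, 0, 5, 0, 0, 0, 6, 0, 0, 5, 0, 0, 0, 6, 0, 0, 3.1, 0, 0, 0, 6, 0, 0, 0, 0, 0, 0, 0.5, 0, 0, 0, 0, 0, 0], grip_force=80)

```text
time: 8.85
tool_pos: [0.4391, -0.0093, 0.0903]
tcp_rot: [-0.283, 3.127, -0.0]
wrist_force: [-0.7, 0.9, 0.6]
width: 0.505
grip_force: 0.0
```

Call:
move_arm(series=[0.5, 0, 0, 0, 0, 0, 0, 0.5, 0, 0, 0, 0, 0, 0, 0.5, 0, 0, 0, 0, 0, 0, 0.5, 0, 0, 0, 0, 0, 0, 0.5, 0, 0, 0, 0, 0, 0])

```text
time: 9.48
tool_pos: [0.4395, -0.0093, 0.0911]
tcp_rot: [-0.283, 3.126, -0.0]
wrist_force: [-0.9, 0.4, 4.1]
width: 0.108
grip_force: 78.3
```

Call:
move_arm(series=[0.5, 0, 0, 0, 0, 0, 0, 0.5, 0, 0, -1, 0, 0, 0, 0.5, 0, 0, -1, 0, 0, 0, 0.5, 0, 0, 0, 0, 0, 0])

```text
time: 9.98
tool_pos: [0.4388, -0.0094, 0.1101]
tcp_rot: [-0.284, 3.127, -0.001]
wrist_force: [0.9, -0.4, -5.3]
width: 0.106
grip_force: 78.4
```

```bash
python3 - <<'E'
from lib import *
print(to([.725,.025,.2],85))
E
```

```text
[[-28.79, -1.78, -8.93], ('yaw', np.float64(100.4)), ('turn', [-0.0, 0.1, 15.4])]
```

Call:
move_arm(series=[0.5, 0, 0, -3, 0, 0, 0, 0.5, 0, 0, -4, 0, 0, 0, 0.5, 0, 0, -2, 0, 0, 0, 0.5, -3, -0.3, 0, 0, 0, 3, 0.5, -5, -0.3, 0, 0, 0, 3])

```text
time: 10.6
tool_pos: [0.5175, -0.0034, 0.1991]
tcp_rot: [0.117, -3.139, 0.0]
wrist_force: [0.8, -0.7, -4.3]
width: 0.109
grip_force: 78.9
```

Call:
move_arm(series=[0.5, -5, 0.6, 0, 0, 0, 3, 0.5, -5, 0.9, 0, 0, 0, 3, 0.5, -4, 1, 0, 0, 0, 3.4, 0.5, -3.5, 0, 0, 0, 0, 0, 0.5, -3, 0, 0, 0, 0, 0])

```text
time: 11.22
tool_pos: [0.723, 0.0199, 0.1974]
tcp_rot: [-0.137, -3.136, 0.0]
wrist_force: [0.0, -0.9, -5.8]
width: 0.105
grip_force: 78.9
```

Call:
move_arm(series=[0.5, 0, 0, 0, 0, 0, 0, 0.5, 0, 0, 0, 0, 0, 0, 0.5, 0, 0, 0, 0, 0, 0])

```text
time: 11.6
tool_pos: [0.7211, 0.0198, 0.1985]
tcp_rot: [-0.138, -3.137, 0.0]
wrist_force: [-0.5, 0.1, -4.9]
width: 0.107
grip_force: 78.9
```

```bash
python3 - <<'E'
from lib import *
im,c=snap("wrist");np.save("w5.npy",c,allow_pickle=True);print(read_state()["tool_pos"],to([.725,.025,.2],85))
cv2.imwrite("pics/w5.png",cv2.resize(im[20:280,140:486],None,fx=2.3,fy=2.3,interpolation=cv2.INTER_CUBIC))
E
```

```text
[0.7212686  0.01980197 0.1988868 ] [[-0.33, 0.55, -0.11], ('yaw', np.float64(85.0)), ('turn', [-0.0, -0.1, -0.0])]
```

View pics/w5.png

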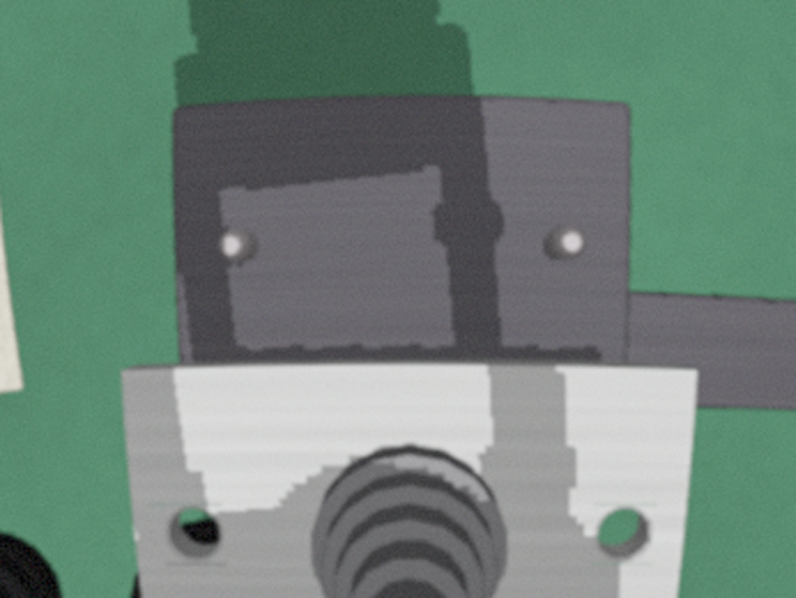

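Pin tips are at (232,245) and (572,242), with their bases near (242,245) and (557,243). The held plate's holes are at (194,531) and (624,532). All positions are in 2.3x crop pixels.

```bash
python3 - <<'E'
from lib import *
c=np.load("w5.npy",allow_pickle=True).item()
f=lambda u,v,z:onz(ray("wrist",(u/2.3+140,v/2.3+20),c),z)
def pr(n,a,b): print(n,(a+b)/2,np.linalg.norm(a-b),np.degrees(np.arctan2(*(b-a)[[1,0]])));return (a+b)/2
t=pr("tips",f(232,245,.042),f(572,242,.042));b=pr("base",f(243,246,.02),f(557,244,.02));h=pr("holes",f(194,531,.1195),f(624,532,.1195))
q=[f(*x,.02) for x in((174,108),(629,103))];pr("far edge",*q)
s=read_state();print("tool",s["tool_pos"]);Rt=R.from_rotvec(s["tcp_rot"])
for m in(t,b): d=m-h;print((Rt.inv().apply([d[0],d[1],0])*100).round(2))
E
```

```text
tips [0.64202805 0.02469442 0.042     ] 0.11529533132244717 85.30107631122381
base [0.64227596 0.02377233 0.02      ] 0.11433862136802735 85.13081089346134
holes [0.71876085 0.02023947 0.1195    ] 0.11559261729789336 84.73723546442056
far edge [0.58844379 0.02909033 0.02      ] 0.1667364809055265 85.39039919236001
tool [0.7212686  0.01980197 0.1988868 ]
[ 7.68 -0.23  0.01]
[ 7.65 -0.32  0.01]
```

Call:
move_arm(series=[0.5, 3, -0.1, 0, 0, 0, -0.5, 0.5, 3, -0.1, 0, 0, 0, 0, 0.5, 1.65, -0.06, 0, 0, 0, 0, 0.5, 0, 0, 3, 0, 0, 0, 0.5, 0, 0, 2.5, 0, 0, 0])

```text
time: 12.28
tool_pos: [0.6458, 0.0235, 0.1445]
tcp_rot: [0.124, 3.137, 0.0]
wrist_force: [-0.2, 0.6, -5.4]
width: 0.108
grip_force: 78.9
```

Call:
move_arm(series=[0.5, 0, 0, 0, 0, 0, 0, 0.5, 0, 0, 0, 0, 0, 0, 0.5, 0, 0, 0.5, 0, 0, 0, 0.5, 0, 0, 0.5, 0, 0, 0, 0.5, 0, 0, 0, 0, 0, 0])

```text
time: 12.9
tool_pos: [0.6453, 0.0235, 0.1336]
tcp_rot: [-0.124, -3.138, 0.0]
wrist_force: [0.4, 0.4, -4.9]
width: 0.108
grip_force: 78.9
```

```bash
python3 - <<'E'
from lib import *
s=read_state();print(s["tool_pos"],s["wrist_force"],s["torque"],to([.642,.0245,.111],85.2))
im,c=snap("wrist");cv2.imwrite("pics/w6.png",cv2.resize(im[100:300,190:450],None,fx=3,fy=3,interpolation=cv2.INTER_CUBIC))
E
```

```text
[0.64533415 0.02345442 0.13360581] [ 0.37083783  0.40489807 -4.86882853] [-0.00971471  0.01871059 -0.01511503] [[0.34, 0.08, 2.26], ('yaw', np.float64(85.5)), ('turn', [-0.0, -0.1, 0.3])]
```

View pics/w6.png

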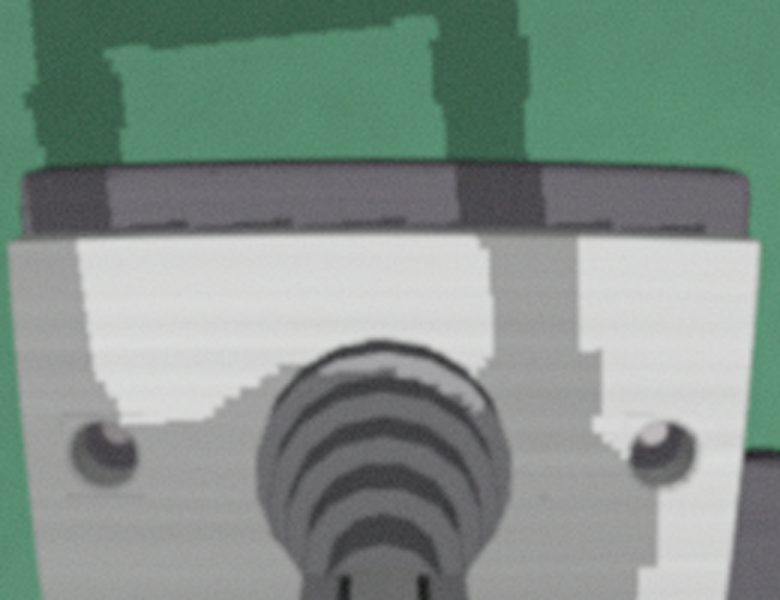

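The pin tips are visible in the holes at (116,433) and (653,433). The hole rims are centred at (104,453) and (662,453).

```bash
python3 - <<'E'
from lib import *
c=calibration("wrist");f=lambda u,v,z:onz(ray("wrist",(u/3+190,v/3+100),c),z)
Rt=R.from_rotvec(read_state()["tcp_rot"]).inv()
for a,b in(((116,433),(104,453)),((653,433),(662,453))):
    t,h=f(*a,.042),f(*b,.0546);print(t,h,(Rt.apply((t-h)*[1,1,0])*1000).round(1))
E
```

```text
[ 0.63819492 -0.03390316  0.042     ] [ 0.6385797  -0.03360599  0.0546    ] [ 0.4 -0.3  0. ]
[0.64758036 0.08210807 0.042     ] [0.64785686 0.08107174 0.0546    ] [0.4 1.  0. ]
```

Within about 0.5 mm of aligned. I'll nudge slightly and lower.

Call:
move_arm(series=[0.5, 0.04, 0.03, 0.4, 0, 0, 0, 0.5, 0, 0, 0.4, 0, 0, 0, 0.5, 0, 0, 0.4, 0, 0, 0, 0.5, 0, 0, 0, 0, 0, 0])

```text
time: 13.45
tool_pos: [0.6449, 0.0238, 0.1213]
tcp_rot: [-0.124, -3.138, 0.0]
wrist_force: [-0.5, -0.7, -5.1]
width: 0.107
grip_force: 78.9
```

Call:
move_arm(series=[0.5, 0, 0, 0.4, 0, 0, 0, 0.5, 0, 0, 0.4, 0, 0, 0, 0.5, 0, 0, 0.2, 0, 0, 0, 0.5, 0, 0, 0.1, 0, 0, 0, 0.5, 0, 0, 0, 0, 0, 0])

```text
time: 14.08
tool_pos: [0.6453, 0.0237, 0.1117]
tcp_rot: [-0.124, -3.139, 0.0]
wrist_force: [-3.7, -0.5, 1.1]
width: 0.106
grip_force: 79.6
```

Call:
move_arm(series=[0.5, 0, 0, 0.1, 0, 0, 0, 0.5, 0, 0, 0.1, 0, 0, 0, 0.5, 0, 0, 0, 0, 0, 0])

```text
time: 14.45
tool_pos: [0.6454, 0.0237, 0.1117]
tcp_rot: [0.124, 3.139, -0.0]
wrist_force: [-6.7, -0.5, 10.1]
width: 0.105
grip_force: 80.8
```

Call:
move_arm(series=[3, 0, 0, 0, 0, 0, 0, 5, 0, 0, 0, 0, 0, 0, 5, 0, 0, 0, 0, 0, 0, 6, 0, 0, -3, 0, 0, 0, 8.5, 0, 0, -5, 0, 0, 0])

```text
time: 15.08
tool_pos: [0.6436, 0.0238, 0.1869]
tcp_rot: [-0.124, -3.134, 0.0]
wrist_force: [1.0, -0.3, 0.0]
width: 0.891
grip_force: 0.0
```

Call:
move_arm(series=[8.5, 0, 0, -5, 0, 0, 0, 8.5, 0, 0, 0, 0, 0, 0, 8.5, 0, 0, 0, 0, 0, 0])

```text
time: 15.45
tool_pos: [0.6453, 0.0238, 0.2388]
tcp_rot: [0.124, 3.139, 0.0]
wrist_force: [-1.1, 0.3, -0.5]
width: 0.993
grip_force: 0.0
```

```bash
python3 - <<'E'
from lib import *
im,c=snap("wrist","w7");np.save("w7.npy",c,allow_pickle=True);print(read_state()["tool_pos"])
for n,p in dict(black=[.485,-.346,.1],brass=[.386,-.365,.1],orange=[.604,-.212,.1]).items(): print(n,to([p[0],p[1],.22]),np.degrees(np.arctan2(p[1],p[0])))
print(read_state()["q"])
E
```

```text
[0.64456566 0.02378144 0.23746343]
black [[12.98, -38.12, 1.78], ('yaw', np.float64(85.5))] -35.50413880291942
brass [[22.7, -40.8, 1.8], ('yaw', np.float64(85.5))] -43.39827175178267
orange [[2.18, -23.82, 1.75], ('yaw', np.float64(85.5))] -19.340735483032653
[-1.75338776e-03  2.10409511e-01  1.67277846e+00  3.57776176e-05
  1.26070059e+00 -1.49345891e+00]
```

View pics/w7.png

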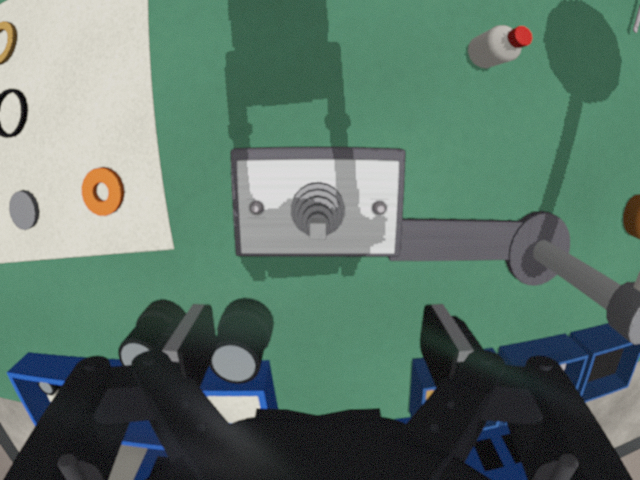

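Holes and pins line up and the plate lies flush. I go to the black ring next and will measure rings by colour mask rather than by eye.

Call:
move_arm(series=[8.5, 1.85, -5.45, 0, 0, 0, 0, 8.5, 1.85, -5.45, 0, 0, 0, 0, 8.5, 1.85, -5.45, 0, 0, 0, 0, 8.5, 1.85, -5.45, 0, 0, 0, 0, 8.5, 1.85, -5.45, 0, 0, 0, 0])

```text
time: 16.12
tool_pos: [0.5296, -0.2415, 0.2365]
tcp_rot: [-0.124, -3.136, -0.003]
wrist_force: [-0.2, 0.1, -0.7]
width: 1.0
grip_force: 0.0
```

Call:
move_arm(series=[8.5, 1.85, -5.45, 0.9, 0, 0, 0, 8.5, 1.85, -5.45, 0.9, 0, 0, 0, 8.5, 0, 0, 0, 0, 0, 0, 8.5, 0, 0, 0, 0, 0, 0])

```text
time: 16.62
tool_pos: [0.4854, -0.3456, 0.2191]
tcp_rot: [-0.126, -3.137, -0.004]
wrist_force: [-0.4, -0.1, -0.1]
width: 0.994
grip_force: 0.0
```

```bash
cat >> lib.py <<'E'
from scipy.optimize import least_squares
HSV=dict(black=((0,0,0),(180,255,60)),brass=((15,80,60),(30,255,255)),orange=((4,170,120),(14,255,255)))
OD=dict(black=.064,brass=.060,orange=.056)
def ringfind(im,c,name,guess,z0=0.0,win=60,h=.012):
    m=cv2.inRange(cv2.cvtColor(im,cv2.COLOR_BGR2HSV),*HSV[name]);g=proj("wrist",[*guess,z0+h/2],c)
    w=np.zeros_like(m);cv2.circle(w,tuple(int(v) for v in g),win,255,-1);m&=w
    n,l,st,ce=cv2.connectedComponentsWithStats(m)
    i=1+np.argmax(st[1:,4]);hull=cv2.convexHull(np.argwhere(l==i)[:,::-1].astype(np.int32))
    M=cv2.moments(hull);cen=np.array([M["m10"],M["m01"]])/M["m00"]
    t=np.linspace(0,2*np.pi,48);r=OD[name]/2
    def model(p):
        P=np.array([proj("wrist",[p[0]+r*np.cos(a),p[1]+r*np.sin(a),z],c) for z in(z0,z0+h) for a in t],np.float32)
        M=cv2.moments(cv2.convexHull(P));return np.array([M["m10"],M["m01"]])/M["m00"],M["m00"]
    s=least_squares(lambda p:model(p)[0]-cen,guess,diff_step=1e-3).x
    return s,cen,M["m00"]/model(s)[1]
E
python3 - <<'E'
from lib import *
im,c=snap("wrist","w8");s,cen,k=ringfind(im,c,"black",[.485,-.346],win=80);print(s,cen,k,read_state()["tool_pos"],to([s[0],s[1],.05]))
s,cen,k=ringfind(im,c,"brass",[.386,-.365],win=60);print(s,cen,k)
s,cen,k=ringfind(im,c,"orange",[.604,-.212],win=60);print(s,cen,k)
E
```

```text
[ 0.48414439 -0.35286126] [309.27619792 208.74328125] 0.8857257951334438 [ 0.48596722 -0.34520411  0.21974925] [[0.09, -0.81, 16.97], ('yaw', np.float64(85.5))]
[ 0.38425435 -0.36597127] [285.59610509 104.61174947] 0.9223197947429965
[ 0.60066242 -0.21420064] [445.6684358  304.29706619] 0.5677640271946243
```

Call:
move_arm(series=[8.5, 0.1, -0.8, 5, 0, 0, 0, 8.5, 0, 0, 5, 0, 0, 0, 8.5, 0, 0, 5, 0, 0, 0, 8.5, 0, 0, 3, 0, 0, 0, 8.5, 0, 0, 1.5, 0, 0, 0], grip_force=40)

```text
time: 17.3
tool_pos: [0.4842, -0.3516, 0.0238]
tcp_rot: [-0.12, -3.136, -0.004]
wrist_force: [-0.6, -0.4, -0.5]
width: 0.994
grip_force: 0.0
```

Call:
move_arm(series=[8.5, 0, 0, 1.7, 0, 0, 0, 8.5, 0, 0, 0, 0, 0, 0, 6, 0, 0, 0, 0, 0, 0, 5, 0, 0, 0, 0, 0, 0, 5, 0, 0, 0, 0, 0, 0])

```text
time: 17.92
tool_pos: [0.4857, -0.3551, 0.0114]
tcp_rot: [0.125, 3.137, -0.003]
wrist_force: [-1.6, 1.6, 6.1]
width: 0.713
grip_force: 42.0
```

Call:
move_arm(series=[5, 0, 0, 0, 0, 0, 0, 5, 0, 0, 0, 0, 0, 0])

```text
time: 18.18
tool_pos: [0.4857, -0.3551, 0.0114]
tcp_rot: [0.125, 3.137, -0.002]
wrist_force: [-0.5, 1.8, 5.1]
width: 0.712
grip_force: 42.1
```

Call:
move_arm(series=[5, 0, 0, -1, 0, 0, 0, 5, 0, 0, -4, 0, 0, 0, 5, 0, 0, -5, 0, 0, 0, 5, 0, 0, -5, 0, 0, 0, 5, 0, 0, -3, 0, 0, 0])

```text
time: 18.8
tool_pos: [0.4857, -0.3553, 0.1938]
tcp_rot: [0.124, 3.134, -0.006]
wrist_force: [-0.4, 0.1, -0.6]
width: 0.709
grip_force: 43.5
```

Call:
move_arm(series=[5, 0, 0, 0, 0, 0, 0, 5, 0, 0, 0, 0, 0, 0])

```text
time: 19.05
tool_pos: [0.4839, -0.3539, 0.1884]
tcp_rot: [-0.124, -3.138, -0.001]
wrist_force: [-0.3, 0.6, -0.8]
width: 0.706
grip_force: 43.5
```

```bash
python3 - <<'E'
from lib import *
im,c=snap("wrist","w9");st=read_state();p=st["tool_pos"];s,cen,k=ringfind(im,c,"black",p[:2],z0=p[2]-.0114,win=75);print(s,cen,k,p,st["width"])
t=np.array([.6426,.0240])-s+p[:2];print(to([*t,.19],85.2))
m=cv2.inRange(cv2.cvtColor(im,cv2.COLOR_BGR2HSV),*HSV["black"]);cv2.imwrite("pics/w9m.png",np.hstack([im[200:440,190:450],cv2.cvtColor(m,8)[200:440,190:450]]))
E
```

```text
[ 0.48267495 -0.35313578] [318.86391233 304.47092583] 0.915230946868538 [ 0.48350401 -0.35348298  0.18742953] 0.7114778782129986
[[-12.96, 38.86, -0.23], ('yaw', np.float64(85.5)), ('turn', [0.1, -0.1, 0.3])]
```

View pics/w9m.png

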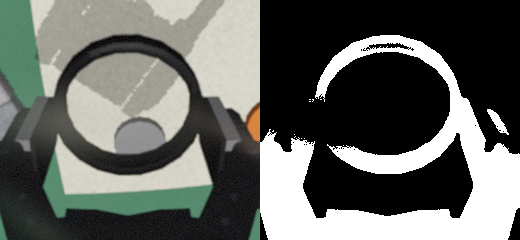

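The black ring is held level, with its centre near full-image pixel (318,304). Carrying it to the post.

Call:
move_arm(series=[5, -1.85, 5.55, 0, 0, 0, 0, 5, -1.85, 5.55, 0, 0, 0, 0, 5, -1.85, 5.55, 0, 0, 0, 0, 5, -1.85, 5.55, 0, 0, 0, 0, 5, -1.85, 5.55, 0, 0, 0, 0])

```text
time: 19.73
tool_pos: [0.5978, -0.0829, 0.1866]
tcp_rot: [-0.124, -3.135, -0.001]
wrist_force: [0.1, -0.6, -0.4]
width: 0.712
grip_force: 43.5
```

Call:
move_arm(series=[5, -1.85, 5.55, 0, 0, 0, 0, 5, -1.85, 5.55, 0, 0, 0, 0.3, 5, 0, 0, 0, 0, 0, 0, 5, 0, 0, 0, 0, 0, 0])

```text
time: 20.23
tool_pos: [0.643, 0.0228, 0.1869]
tcp_rot: [-0.131, -3.135, 0.001]
wrist_force: [0.1, -0.5, -0.5]
width: 0.706
grip_force: 43.6
```

```bash
python3 - <<'E'
from lib import *
im,c=snap("wrist");print(to([.6434,.0237,.15],85.2),read_state()["tool_pos"])
cv2.imwrite("pics/w10.png",cv2.resize(im[190:390,210:430],None,fx=3,fy=3,interpolation=cv2.INTER_CUBIC))
print([(proj("wrist",[.6426,.024,z],c)-[210,190])*3 for z in (.115,.097,.032)])
E
```

```text
[[-0.03, 0.17, 3.73], ('yaw', np.float64(85.2)), ('turn', [-0.0, -0.2, -0.0])] [0.64306719 0.02205838 0.187282  ]
[array([328.8038952 , 205.28480188]), array([328.43620032, 176.93999879]), array([327.45006239, 101.82312328])]
```

View pics/w10.png

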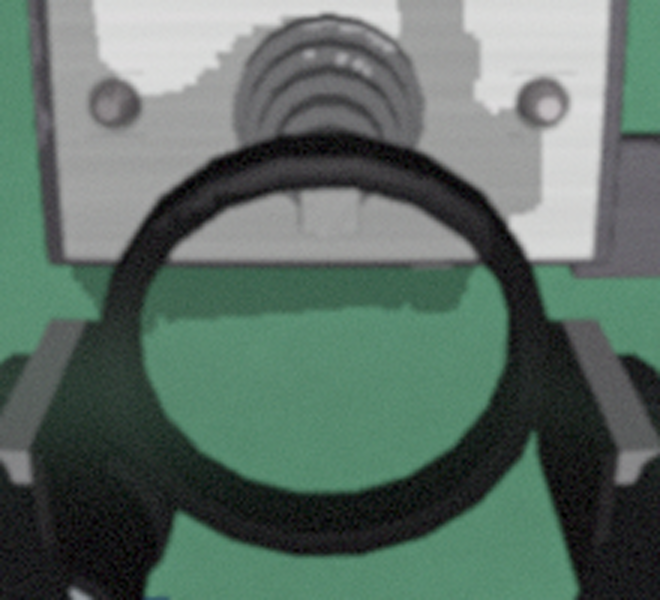

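The tenon is inside the ring at (330,208), within a pixel or two of the prediction (329,205). Lowering.

Call:
move_arm(series=[5, -0.03, 0.16, 3.7, 0, 0, 0, 5, 0, 0, 3, 0, 0, 0, 5, 0, 0, 3, 0, 0, 0, 5, 0, 0, 1.9, 0, 0, 0, 5, 0, 0, 0, 0, 0, 0])

```text
time: 20.9
tool_pos: [0.6428, 0.0233, 0.071]
tcp_rot: [-0.135, -3.134, 0.0]
wrist_force: [-0.6, -0.7, -0.5]
width: 0.707
grip_force: 43.6
```

```bash
python3 - <<'E'
from lib import *
print(to([.6434,.0237,.055],85.2),read_state()["wrist_force"])
E
```

```text
[[-0.06, 0.05, 1.6], ('yaw', np.float64(85.1)), ('turn', [-0.0, -0.2, -0.1])] [-0.59701141 -0.7333475  -0.465343  ]
```

Call:
move_arm(series=[5, -0.05, 0.04, 0.5, 0, 0, 0, 5, 0, 0, 0.6, 0, 0, 0, 5, 0, 0, 0.4, 0, 0, 0, 5, 0, 0, 0, 0, 0, 0, 5, 0, 0, 0, 0, 0, 0])

```text
time: 21.52
tool_pos: [0.6454, 0.0249, 0.0583]
tcp_rot: [0.132, 3.139, -0.0]
wrist_force: [1.3, 0.9, -1.5]
width: 0.71
grip_force: 43.6
```

```bash
python3 - <<'E'
from lib import *
for i in range(3):
    s=read_state();im,c=snap("wrist");print(s["tool_pos"],s["wrist_force"].__repr__()[:60],s["time"])
cv2.imwrite("pics/w11.png",im)
print(to([.6434,.0237,.055],85.2))
E
```

```text
[0.64540653 0.02487003 0.05825464] array([ 1.28208617,  0.94438845, -1.46759916]) 21.525
[0.64545991 0.02488749 0.05834467] array([ 0.90232478,  0.57678612, -0.46562654]) 21.575
[0.64546062 0.02486163 0.05835095] array([-0.15514663,  0.26360543, -0.73728745]) 21.625
[[0.2, -0.13, 0.34], ('yaw', np.float64(85.2)), ('turn', [0.0, 0.0, -0.0])]
```

Call:
move_arm(series=[5, 0.2, -0.12, 0, 0, 0, 0, 5, 0, 0, 0, 0, 0, 0, 5, 0, 0, 0, 0, 0, 0])

```text
time: 22.05
tool_pos: [0.6431, 0.0237, 0.0581]
tcp_rot: [-0.132, -3.139, -0.0]
wrist_force: [-0.4, 0.3, -0.2]
width: 0.711
grip_force: 43.6
```

```bash
python3 - <<'E'
from lib import *
print(to([.6434,.0237,.055],85.2),read_state()["tool_pos"])
E
```

```text
[[-0.03, 0.0, 0.31], ('yaw', np.float64(85.2)), ('turn', [0.0, -0.0, -0.0])] [0.64312273 0.02371415 0.05809194]
```

Call:
move_arm(series=[5, 0, 0, 0.2, 0, 0, 0, 5, 0, 0, 0.1, 0, 0, 0, 5, 0, 0, 0, 0, 0, 0, 5, 0, 0, 0, 0, 0, 0])

```text
time: 22.55
tool_pos: [0.6432, 0.0238, 0.055]
tcp_rot: [-0.132, -3.139, 0.0]
wrist_force: [-0.8, -0.1, -0.6]
width: 0.708
grip_force: 43.6
```

```bash
python3 - <<'E'
from lib import *
print(to([.6434,.0237,.055],85.2),read_state()["tool_pos"],read_state()["wrist_force"],read_state()["torque"])
E
```

```text
[[-0.02, -0.01, 0.0], ('yaw', np.float64(85.2)), ('turn', [-0.0, -0.0, -0.0])] [0.64317125 0.02377833 0.05503416] [-0.80441283 -0.09114251 -0.56363922] [ 0.00157597  0.03091407 -0.00948287]
```

Free of contact and engaged over the step. Releasing.

Call:
move_arm(series=[7, 0, 0, 0, 0, 0, 0, 8.5, 0, 0, 0, 0, 0, 0, 8.5, 0, 0, 0, 0, 0, 0, 8.5, 0, 0, 0, 0, 0, 0])

```text
time: 23.05
tool_pos: [0.6432, 0.0238, 0.0551]
tcp_rot: [0.132, 3.139, -0.0]
wrist_force: [0.4, -0.6, 0.7]
width: 0.998
grip_force: 0.0
```

Call:
move_arm(series=[8.5, 0, 0, -4, 0, 0, 0, 8.5, 0, 0, -5, 0, 0, 0, 8.5, 0, 0, -5, 0, 0, 0, 8.5, 0, 0, -4, 0, 0, 0, 8.5, 0, 0, 0, 0, 0, 0])

```text
time: 23.68
tool_pos: [0.6461, 0.0238, 0.2408]
tcp_rot: [0.132, 3.129, 0.001]
wrist_force: [0.7, 0.1, 0.4]
width: 0.991
grip_force: 0.0
```

```bash
python3 - <<'E'
from lib import *
im,c=snap("wrist","w12");print(read_state()["tool_pos"])
for z in(.032,.04):print(z,ringfind(im,c,"black",[.6426,.024],z0=z,win=50))
cv2.imwrite("pics/w12z.png",cv2.resize(im[150:300,210:430],None,fx=3,fy=3,interpolation=cv2.INTER_CUBIC))
E
```

```text
[0.64449922 0.02377036 0.23775458]
0.032 (array([0.64178045, 0.02395682]), array([317.1377804 , 204.56103667]), 0.8795663604956867)
0.04 (array([0.64009801, 0.02410373]), array([317.1377804 , 204.56103667]), 0.8382179887733053)
```

View pics/w12z.png

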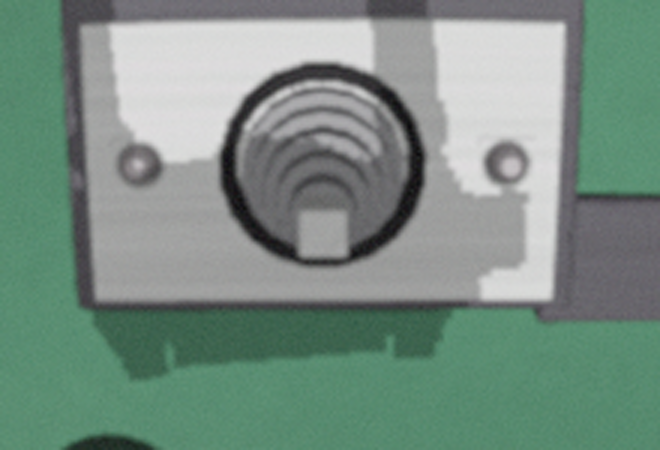

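Ring1 sits flat and concentric on the plate. Brass next.

```bash
python3 - <<'E'
from lib import *
print(to([.385,-.366,.22],85.2))
E
```

```text
[[22.59, -41.02, 1.65], ('yaw', np.float64(85.2)), ('turn', [0.0, 0.3, -0.0])]
```

Call:
move_arm(series=[8.5, 2.8, -5.1, 0, 0, 0, 0, 8.5, 2.8, -5.1, 0, 0, 0, 0, 8.5, 2.8, -5.1, 0, 0, 0, 0, 8.5, 2.8, -5.1, 0, 0, 0, 0, 8.5, 2.8, -5.1, 0, 0, 0, 0])

```text
time: 24.35
tool_pos: [0.4799, -0.2193, 0.2329]
tcp_rot: [-0.132, -3.136, -0.002]
wrist_force: [1.6, -0.9, 0.1]
width: 0.991
grip_force: 0.0
```

Call:
move_arm(series=[8.5, 2.8, -5.1, 0, 0, 0, 0, 8.5, 2.8, -5.1, 0, 0, 0, 0, 8.5, 2.8, -5.1, 1.6, 0, 0, 0, 8.5, 0, 0, 0, 0, 0, 0, 8.5, 0, 0, 0, 0, 0, 0])

```text
time: 24.98
tool_pos: [0.3849, -0.3631, 0.2174]
tcp_rot: [-0.134, -3.137, -0.004]
wrist_force: [0.1, -0.2, 0.2]
width: 0.991
grip_force: 0.0
```

```bash
python3 - <<'E'
from lib import *
im,c=snap("wrist","w13");print(read_state()["tool_pos"])
s,cen,k=ringfind(im,c,"brass",[.385,-.366],win=90);print(s,cen,k,to([*s,.0114],85.2))
print(ringfind(im,c,"black",[.485,-.346],win=80)[2])
E
```

```text
[ 0.38562427 -0.36290299  0.21805755]
[ 0.38404264 -0.36634118] [313.50893313 209.00828087] 0.9133017807701089 [[0.11, -0.39, 20.67], ('yaw', np.float64(85.2)), ('turn', [0.1, -0.1, -0.0])]lib.py:42: RuntimeWarning: invalid value encountered in divide
  M=cv2.moments(hull);cen=np.array([M["m10"],M["m01"]])/M["m00"]
Traceback (most recent call last):
  File "lib.py", line 47, in ringfind
    s=least_squares(lambda p:model(p)[0]-cen,guess,diff_step=1e-3).x
      ~~~~~~~~~~~~~^^^^^^^^^^^^^^^^^^^^^^^^^^^^^^^^^^^^^^^^^^^^^^^
ValueError: Residuals are not finite in the initial point.
```

```bash
python3 - <<'E'
from lib import *
for n,a in dict(purple=(296,458),purple2=(236,460),pink=(241,417),pink2=(252,382),brass=(290,418)).items(): print(n,onz(ray("side",a),.006))
E
```

```text
purple [ 0.38465532 -0.46078184  0.006     ]
purple2 [ 0.27294505 -0.44260726  0.006     ]
pink [ 0.28906576 -0.34404004  0.006     ]
pink2 [ 0.31857268 -0.25588313  0.006     ]
brass [ 0.38588517 -0.36633093  0.006     ]
```

Call:
move_arm(series=[7.4, 0.1, -0.4, 5, 0, 0, 0, 7.4, 0, 0, 5, 0, 0, 0, 7.4, 0, 0, 5, 0, 0, 0, 7.4, 0, 0, 3, 0, 0, 0, 7.4, 0, 0, 0, 0, 0, 0])

```text
time: 25.65
tool_pos: [0.3834, -0.3644, 0.0364]
tcp_rot: [-0.128, -3.134, -0.007]
wrist_force: [0.1, 0.3, 0.5]
width: 0.868
grip_force: 0.0
```

```bash
python3 - <<'E'
from lib import *
print(to([.384,-.3663,.010],85.2))
E
```

```text
[[-0.09, -0.19, 2.64], ('yaw', np.float64(85.3)), ('turn', [0.3, -0.3, 0.1])]
```

Call:
move_arm(series=[7.4, -0.05, -0.15, 1.5, 0, 0, 0, 7.4, 0, 0, 1.1, 0, 0, 0, 7.4, 0, 0, 0, 0, 0, 0, 5, 0, 0, 0, 0, 0, 0, 4.5, 0, 0, 0, 0, 0, 0])

```text
time: 26.28
tool_pos: [0.3878, -0.3737, 0.0179]
tcp_rot: [0.132, 3.133, -0.012]
wrist_force: [-1.5, -1.6, 14.2]
width: 0.531
grip_force: 13.1
```

Call:
move_arm(series=[4.5, 0, 0, 0, 0, 0, 0, 4.5, 0, 0, 0, 0, 0, 0, 4.5, 0, 0, 0, 0, 0, 0])

```text
time: 26.65
tool_pos: [0.3878, -0.3736, 0.0179]
tcp_rot: [0.133, 3.132, -0.011]
wrist_force: [-1.5, -1.8, 15.2]
width: 0.529
grip_force: 14.1
```

Call:
move_arm(series=[4.5, 0, 0, -1, 0, 0, 0, 4.5, 0, 0, -4, 0, 0, 0, 4.5, 0, 0, -5, 0, 0, 0, 4.5, 0, 0, -5, 0, 0, 0, 4.5, 0, 0, -3, 0, 0, 0])

```text
time: 27.28
tool_pos: [0.3853, -0.3701, 0.1967]
tcp_rot: [0.133, 3.136, -0.005]
wrist_force: [-0.4, -0.6, 0.7]
width: 0.525
grip_force: 0.0
```

Call:
move_arm(series=[4.5, 0, 0, 0, 0, 0, 0, 4.5, 0, 0, 0, 0, 0, 0, 4.5, 0, 0, 0, 0, 0, 0])

```text
time: 27.65
tool_pos: [0.3836, -0.3683, 0.191]
tcp_rot: [-0.132, -3.136, -0.004]
wrist_force: [-0.4, -0.4, -0.2]
width: 0.527
grip_force: 0.0
```

```bash
python3 - <<'E'
from lib import *
im,c=snap("wrist","w14");st=read_state();p=st["tool_pos"];s,cen,k=ringfind(im,c,"brass",p[:2],z0=p[2]-.0105,win=90);print(s,cen,k,p,st["width"],s-p[:2])
t=np.array([.6424,.0240])-s+p[:2];print(t,to([*t,.19],85.2))
E
```

```text
[ 0.35079804 -0.36441495] [320.21307647 236.35712201] 0.059922979438061665 [ 0.38377405 -0.36843502  0.19110278] 0.5298959899016042 [-0.03297602  0.00402007]
[0.67537602 0.01997993] [[-25.79, 41.16, 0.14], ('yaw', np.float64(85.2)), ('turn', [0.1, -0.2, -0.0])]
```

The grasp missed: the fingers closed to 45 mm on nothing. I'll find out where the brass ring is.

```bash
python3 - <<'E'
from lib import *
im=cv2.imread("pics/w14.png");m=cv2.inRange(cv2.cvtColor(im,cv2.COLOR_BGR2HSV),*HSV["brass"])
n,l,st,ce=cv2.connectedComponentsWithStats(m);print([(st[i].tolist()) for i in range(1,n) if st[i,4]>60])
for n in("scene","side"):
    im,_=snap(n,n+"1");h=cv2.cvtColor(im,cv2.COLOR_BGR2HSV)
    for q in("brass","orange"):
        m=cv2.inRange(h,*HSV[q]);k,l,st,ce=cv2.connectedComponentsWithStats(m)
        print(n,q,[(st[i].tolist(),onz(ray(n,ce[i]),.006).round(3)) for i in range(1,k) if st[i,4]>40])
im=cv2.imread("pics/side1.png")
cv2.imwrite("pics/mix.png",np.hstack([cv2.imread("pics/w14.png")[60:480,120:520],im[300:480,200:450].repeat(2,0).repeat(2,1)[:420,:400] if 0 else cv2.resize(im[330:480,200:343],(400,420))]))
E
```

```text
[[288, 185, 67, 66, 2098], [153, 300, 49, 54, 1038], [0, 382, 65, 98, 2811]]
scene brass [([495, 43, 13, 31, 220], array([-1.398, -0.406,  0.006])), ([0, 99, 66, 275, 9728], array([ 1.004, -0.617,  0.006])), ([185, 192, 11, 11, 58], array([ 0.482, -0.533,  0.006])), ([240, 199, 17, 12, 112], array([ 0.386, -0.368,  0.006])), ([546, 259, 94, 72, 2993], array([0.081, 0.617, 0.006])), ([75, 292, 17, 36, 241], array([ 0.999, -0.323,  0.006])), ([233, 365, 42, 33, 748], array([0.873, 0.157, 0.006])), ([402, 392, 27, 22, 304], array([0.689, 0.459, 0.006]))]
scene orange []
side brass [([7, 105, 14, 17, 147], array([-0.53 ,  1.418,  0.006])), ([0, 150, 43, 130, 2417], array([-0.36 ,  0.657,  0.006])), ([157, 163, 23, 43, 570], array([0.13 , 0.652, 0.006])), ([339, 187, 18, 14, 191], array([0.683, 0.466, 0.006])), ([430, 219, 24, 13, 223], array([0.912, 0.233, 0.006])), ([276, 404, 29, 27, 428], array([ 0.386, -0.365,  0.006])), ([352, 460, 25, 13, 151], array([ 0.511, -0.505,  0.006]))]
side orange [([367, 340, 22, 18, 214], array([ 0.606, -0.215,  0.006]))]
```

View pics/mix.png

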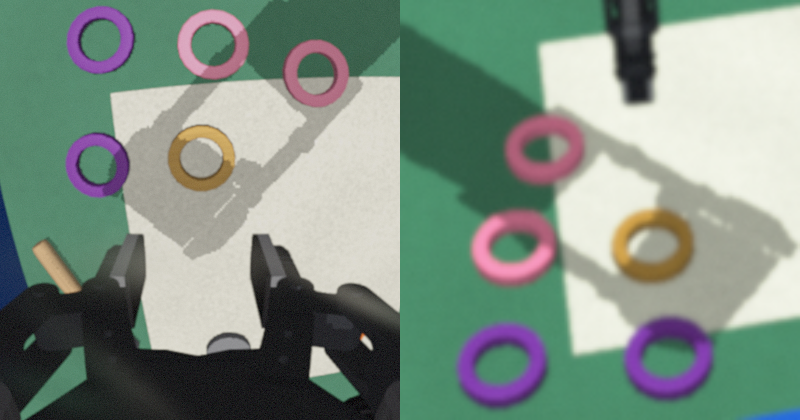

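The brass ring is still at about (0.385,-0.366). In the left crop it sits at (201,158), which is full-image pixel (321,218). The fingers rode over its top because they were too high, so I'll re-measure and go about 6 mm lower.

Call:
move_arm(series=[7.8, 0, 0, 0, 0, 0, 0, 7.8, 0, 0, 0, 0, 0, 0, 7.8, 0, 0, 0, 0, 0, 0])

```text
time: 28.18
tool_pos: [0.3847, -0.3694, 0.1931]
tcp_rot: [0.132, 3.139, -0.0]
wrist_force: [0.1, 0.4, -0.0]
width: 0.913
grip_force: 0.0
```

```bash
sed -i 's/i=1+np.argmax(st\[1:,4\])/i=1+np.argmax(st[1:,4])/' lib.py; python3 - <<'E'
from lib import *
im,c=snap("wrist","w15");s,cen,k=ringfind(im,c,"brass",[.385,-.366],win=60);print(s,cen,k,to([*s,.03],85.2),read_state()["tool_pos"])
E
```

```text
[ 0.38554869 -0.36493366] [322.60963357 215.41661742] 0.9160663752504156 [[-0.04, 0.45, 16.31], ('yaw', np.float64(85.2)), ('turn', [-0.0, 0.0, -0.0])] [ 0.38470889 -0.36939077  0.19311919]
```

Call:
move_arm(series=[7.8, 0, 0.45, 5, 0, 0, 0, 7.8, 0, 0, 5, 0, 0, 0, 7.8, 0, 0, 4.5, 0, 0, 0, 7.8, 0, 0, 1.8, 0, 0, 0, 7.8, 0, 0, 0, 0, 0, 0])

```text
time: 28.85
tool_pos: [0.3845, -0.3643, 0.0292]
tcp_rot: [-0.132, -3.137, -0.003]
wrist_force: [0.6, -0.3, 0.8]
width: 0.914
grip_force: 0.0
```

Call:
move_arm(series=[7.8, 0, 0, 0, 0, 0, 0, 7.8, 0, 0, 0, 0, 0, 0])

```text
time: 29.1
tool_pos: [0.3864, -0.3663, 0.0322]
tcp_rot: [0.132, 3.136, -0.004]
wrist_force: [0.1, -0.1, 0.9]
width: 0.915
grip_force: 0.0
```

```bash
python3 - <<'E'
from lib import *
print(to([.3855,-.3649,.004],85.2),read_state()["tool_pos"])
E
```

```text
[[0.11, 0.14, 2.82], ('yaw', np.float64(85.2)), ('turn', [-0.2, 0.2, -0.0])] [ 0.38640523 -0.3663311   0.032244  ]
```

Call:
move_arm(series=[7.8, 0.1, 0.1, 1.4, 0, 0, 0, 7.8, 0, 0, 1.3, 0, 0, 0, 7.8, 0, 0, 0, 0, 0, 0, 7.8, 0, 0, 0, 0, 0, 0, 7.8, 0, 0, 0, 0, 0, 0])

```text
time: 29.72
tool_pos: [0.3844, -0.3641, 0.0033]
tcp_rot: [0.132, 3.138, -0.001]
wrist_force: [0.3, -0.3, 0.0]
width: 0.913
grip_force: 0.0
```

```bash
python3 - <<'E'
from lib import *
print(to([.3855,-.3649,.004],85.2),read_state()["tool_pos"],read_state()["wrist_force"])
E
```

```text
[[-0.12, -0.07, -0.07], ('yaw', np.float64(85.2)), ('turn', [-0.0, 0.0, -0.0])] [ 0.38435834 -0.36405579  0.00330076] [ 0.27018306 -0.30262041  0.03671599]
```

Call:
move_arm(series=[6, -0.1, -0.06, -0.1, 0, 0, 0, 5, 0, 0, 0, 0, 0, 0, 5, 0, 0, 0, 0, 0, 0, 5, 0, 0, 0, 0, 0, 0, 5, 0, 0, 0, 0, 0, 0], grip_force=40)

```text
time: 30.35
tool_pos: [0.3855, -0.3649, 0.0051]
tcp_rot: [0.132, 3.138, -0.001]
wrist_force: [-1.4, 1.1, 4.4]
width: 0.687
grip_force: 42.1
```

Call:
move_arm(series=[5, 0, 0, -1, 0, 0, 0, 5, 0, 0, -4, 0, 0, 0, 5, 0, 0, -5, 0, 0, 0, 5, 0, 0, -5, 0, 0, 0, 5, 0, 0, -3.5, 0, 0, 0])

```text
time: 30.98
tool_pos: [0.3858, -0.3652, 0.1926]
tcp_rot: [0.132, 3.136, -0.004]
wrist_force: [0.8, -0.3, -1.1]
width: 0.679
grip_force: 43.1
```

Call:
move_arm(series=[5, 0, 0, 0, 0, 0, 0, 5, 0, 0, 0, 0, 0, 0, 5, 0, 0, 0, 0, 0, 0])

```text
time: 31.35
tool_pos: [0.3841, -0.3635, 0.1872]
tcp_rot: [-0.132, -3.136, -0.004]
wrist_force: [-0.1, 0.0, -0.9]
width: 0.683
grip_force: 43.1
```

```bash
python3 - <<'E'
from lib import *
im,c=snap("wrist","w16");st=read_state();p=st["tool_pos"];s,cen,k=ringfind(im,c,"brass",p[:2],z0=p[2]-.004,win=90);print(s,cen,k,p,st["width"],s-p[:2])
t=np.array([.6424,.0240])-s+p[:2];print(t,to([*t,.19],85.2))
E
```

```text
[ 0.38366424 -0.36342207] [317.56711456 315.74946846] 0.9120858429295879 [ 0.38414195 -0.36356943  0.18717423] 0.6808197391572153 [-0.00047771  0.00014736]
[0.64287771 0.02385264] [[-22.52, 40.78, -0.25], ('yaw', np.float64(85.2)), ('turn', [0.1, -0.2, -0.0])]
```

Call:
move_arm(series=[5, -2.8, 5.1, 0, 0, 0, 0, 5, -2.8, 5.1, 0, 0, 0, 0, 5, -2.8, 5.1, 0, 0, 0, 0, 5, -2.8, 5.1, 0, 0, 0, 0, 5, -2.8, 5.1, 0, 0, 0, 0])

```text
time: 32.02
tool_pos: [0.5462, -0.1203, 0.1877]
tcp_rot: [-0.132, -3.137, -0.0]
wrist_force: [0.6, -1.5, -0.5]
width: 0.681
grip_force: 43.1
```

Call:
move_arm(series=[5, -2.8, 5.1, 0, 0, 0, 0, 5, -2.8, 5.1, 0, 0, 0, 0, 5, -2.9, 5.1, 0, 0, 0, 0, 5, 0, 0, 0, 0, 0, 0, 5, 0, 0, 3, 0, 0, 0])

```text
time: 32.65
tool_pos: [0.6453, 0.0234, 0.1603]
tcp_rot: [0.13, 3.135, -0.001]
wrist_force: [-0.7, 0.3, -1.4]
width: 0.678
grip_force: 43.2
```

Call:
move_arm(series=[5, 0, 0, 0, 0, 0, 0, 5, 0, 0, 0, 0, 0, 0, 5, 0, 0, 0, 0, 0, 0])

```text
time: 33.02
tool_pos: [0.6442, 0.0225, 0.1604]
tcp_rot: [0.134, 3.137, -0.0]
wrist_force: [0.4, 0.5, -1.5]
width: 0.684
grip_force: 43.2
```

```bash
python3 - <<'E'
from lib import *
im,c=snap("wrist","w17");st=read_state();p=st["tool_pos"];s,cen,k=ringfind(im,c,"brass",p[:2],z0=p[2]-.0051,win=90);print(s,k,p,st["width"],s-p[:2])
print(to([.6430,.0238,.125],85.2), ringfind(im,c,"black",[.6426,.024],z0=.032,win=50))
E
```

```text
[0.64427265 0.02240904] 0.9413167579802547 [0.64425762 0.02258935 0.16046304] 0.681832489612494 [ 1.50305872e-05 -1.80313787e-04]
[[0.14, 0.11, 3.55], ('yaw', np.float64(85.1)), ('turn', [0.0, 0.1, -0.1])] (array([0.63709749, 0.02443235]), array([319.3555486 , 224.85547907]), 0.7410170155431113)
```

Call:
move_arm(series=[5, 0.15, 0.12, 2.5, 0, 0, 0, 5, 0, 0, 2.5, 0, 0, 0, 5, 0, 0, 2.4, 0, 0, 0, 5, 0, 0, 0, 0, 0, 0, 5, 0, 0, 0, 0, 0, 0])

```text
time: 33.7
tool_pos: [0.6432, 0.0243, 0.0865]
tcp_rot: [0.133, 3.137, 0.0]
wrist_force: [-0.2, -0.2, 0.0]
width: 0.691
grip_force: 43.2
```

```bash
python3 - <<'E'
from lib import *
print(to([.6428,.0239,.076],85.2),read_state()["tool_pos"],read_state()["wrist_force"])
E
```

```text
[[0.03, -0.05, 1.05], ('yaw', np.float64(85.2)), ('turn', [0.0, 0.1, -0.0])] [0.64316344 0.02433319 0.0865226 ] [-0.21671407 -0.21127661  0.02829865]
```

Call:
move_arm(series=[5, 0.03, -0.04, 0.6, 0, 0, 0, 5, 0, 0, 0.5, 0, 0, 0, 5, 0, 0, 0.4, 0, 0, 0, 5, 0, 0, 0, 0, 0, 0])

```text
time: 34.2
tool_pos: [0.6414, 0.0241, 0.0695]
tcp_rot: [-0.132, -3.138, 0.0]
wrist_force: [-0.2, 0.7, -1.1]
width: 0.683
grip_force: 43.2
```

```bash
python3 - <<'E'
from lib import *
print(to([.6428,.0239,.063],85.2),read_state()["tool_pos"],read_state()["wrist_force"],read_state()["torque"])
im,c=snap("wrist","w18");st=read_state();p=st["tool_pos"];print(ringfind(im,c,"brass",p[:2],z0=p[2]-.0051,win=90),st["width"])
E
```

```text
[[-0.14, -0.01, 0.65], ('yaw', np.float64(85.2)), ('turn', [-0.0, -0.1, -0.0])] [0.64141334 0.02408384 0.06948527] [-0.16005255  0.72037325 -1.06955467] [ 0.03430177 -0.00482149  0.0116886 ]
(array([0.64104884, 0.02415311]), array([317.57726541, 315.00046902]), 0.9325415705305213) 0.6822249284699027
```

Call:
move_arm(series=[5, -0.1, 0, 0.2, 0, 0, 0, 5, 0, 0, 0.2, 0, 0, 0, 5, 0, 0, 0.2, 0, 0, 0, 5, 0, 0, 0, 0, 0, 0, 5, 0, 0, 0, 0, 0, 0])

```text
time: 34.88
tool_pos: [0.6429, 0.024, 0.0641]
tcp_rot: [0.132, 3.139, -0.0]
wrist_force: [0.1, 0.6, -0.3]
width: 0.681
grip_force: 43.2
```

Release about 1 mm above the shoulder and rise.

Call:
move_arm(series=[5, 0, 0, 0.1, 0, 0, 0, 7, 0, 0, 0, 0, 0, 0, 8.5, 0, 0, 0, 0, 0, 0, 8.5, 0, 0, 0, 0, 0, 0, 8.5, 0, 0, -3, 0, 0, 0])

```text
time: 35.5
tool_pos: [0.6402, 0.024, 0.0903]
tcp_rot: [-0.132, -3.132, 0.0]
wrist_force: [0.5, -0.1, 0.2]
width: 0.991
grip_force: 0.0
```

Call:
move_arm(series=[8.5, 0, 0, -5, 0, 0, 0, 8.5, 0, 0, -5, 0, 0, 0, 8.5, 0, 0, -4.4, 0, 0, 0, 8.5, 0, 0, 0, 0, 0, 0, 8.5, 0, 0, 0, 0, 0, 0])

```text
time: 36.12
tool_pos: [0.6425, 0.024, 0.2367]
tcp_rot: [-0.132, -3.138, 0.0]
wrist_force: [0.1, -0.5, -0.3]
width: 0.995
grip_force: 0.0
```

```bash
python3 - <<'E'
from lib import *
im,c=snap("wrist","w19");print(read_state()["tool_pos"])
for z in(.058,.066,.032):print(z,ringfind(im,c,"brass",[.6426,.024],z0=z,win=60))
# stereo height of brass ring
a,_=snap("scene");b,_=snap("side")
r=[]
for n,i,g in(("scene",a,proj("scene",[.6426,.024,.064])),("side",b,proj("side",[.6426,.024,.064]))):
    m=cv2.inRange(cv2.cvtColor(i,cv2.COLOR_BGR2HSV),(12,60,50),(32,255,255));w=np.zeros_like(m);cv2.circle(w,tuple(int(v) for v in g),25,255,-1);M=cv2.moments(cv2.convexHull(np.argwhere(m&w)[:,::-1].astype(np.int32)));u=(M["m10"]/M["m00"],M["m01"]/M["m00"]);print(n,g,u,M["m00"]);r.append(ray(n,u))
print(tri(*r))
print(to([.604,-.214,.22],85.2))
E
```

```text
[0.64189077 0.02399437 0.23545591]
0.058 (array([0.64247498, 0.02407803]), array([317.61695635, 218.69404272]), 0.9348628579095678)
0.066 (array([0.64055796, 0.02424244]), array([317.61695635, 218.69404272]), 0.8868013394487562)
0.032 (array([0.64870718, 0.02354709]), array([317.61695635, 218.69404272]), 1.0997467278204158)
scene [281.54963876 284.85926663] (280.3646153846154, 285.1723076923077) 325.0
side [368.77809816 263.66892653] (369.0695156695157, 264.27065527065525) 292.5
(array([0.64369128, 0.02197742, 0.06297093]), np.float64(0.0008600495740577831))
[[1.74, -24.03, 1.48], ('yaw', np.float64(85.2)), ('turn', [-0.0, -0.2, -0.0])]
```

Brass is home: its centre height triangulates to 63 mm against 64 mm expected. Now orange.

Call:
move_arm(series=[8.5, 0.35, -4.8, 0.4, 0, 0, 0, 8.5, 0.35, -4.8, 0.4, 0, 0, 0, 8.5, 0.35, -4.8, 0.4, 0, 0, 0, 8.5, 0.35, -4.8, 0.4, 0, 0, 0, 8.5, 0.35, -4.8, 0.4, 0, 0, 0])

```text
time: 36.9
tool_pos: [0.604, -0.2148, 0.215]
tcp_rot: [-0.132, -3.136, -0.002]
wrist_force: [0.3, 0.8, 0.1]
width: 0.999
grip_force: 0.0
```

Call:
move_arm(series=[7.8, 0, 0, 0, 0, 0, 0, 7.8, 0, 0, 0, 0, 0, 0, 7.8, 0, 0, 0, 0, 0, 0])

```text
time: 37.28
tool_pos: [0.6053, -0.2125, 0.2165]
tcp_rot: [-0.13, -3.138, -0.001]
wrist_force: [0.1, -0.1, 0.1]
width: 0.913
grip_force: 0.0
```

```bash
python3 - <<'E'
from lib import *
im,c=snap("wrist","w20");s,cen,k=ringfind(im,c,"orange",[.604,-.214],win=90);print(s,cen,k,to([*s,.03],85.2),read_state()["tool_pos"])
E
```

```text
[ 0.61087691 -0.21790324] [312.16233647 215.76349733] 0.6447041571161435 [[-0.6, -0.51, 18.68], ('yaw', np.float64(85.3)), ('turn', [0.0, -0.0, 0.1])] [ 0.60542476 -0.21242224  0.21680837]
```

```bash
sed -i 's/orange=((4,170,120),(14,255,255))/orange=((3,130,60),(17,255,255))/' lib.py; python3 - <<'E'
from lib import *
im=cv2.imread("pics/w20.png");c=calibration("wrist");s,cen,k=ringfind(im,c,"orange",[.607,-.216],win=60);print(s,cen,k,to([*s,.03],85.2))
E
```

```text
[ 0.6060589  -0.21573794] [313.9672     210.38746667] 0.8864647758813388 [[-0.1, -0.33, 18.68], ('yaw', np.float64(85.3)), ('turn', [0.0, -0.0, 0.1])]
```

Call:
move_arm(series=[7.8, -0.1, -0.33, 6, 0, 0, 0, 7.8, 0, 0, 6, 0, 0, 0, 7.8, 0, 0, 5, 0, 0, 0, 7.8, 0, 0, 1.6, 0, 0, 0, 7.8, 0, 0, 0, 0, 0, 0])

```text
time: 37.95
tool_pos: [0.6058, -0.2162, 0.0306]
tcp_rot: [-0.131, -3.137, -0.001]
wrist_force: [-0.4, -0.1, 0.6]
width: 0.915
grip_force: 0.0
```

Call:
move_arm(series=[7.8, 0, 0, 1.3, 0, 0, 0, 7.8, 0, 0, 1.2, 0, 0, 0, 7.8, 0, 0, 0, 0, 0, 0, 7.8, 0, 0, 0, 0, 0, 0])

```text
time: 38.45
tool_pos: [0.6062, -0.2172, 0.0064]
tcp_rot: [0.133, 3.138, -0.0]
wrist_force: [0.6, -0.2, 0.6]
width: 0.912
grip_force: 0.0
```

```bash
python3 - <<'E'
from lib import *
print(to([.6061,-.2157,.004],85.2),read_state()["tool_pos"],read_state()["wrist_force"])
E
```

```text
[[0.02, 0.15, 0.24], ('yaw', np.float64(85.2)), ('turn', [-0.0, 0.0, -0.0])] [ 0.60617011 -0.2172185   0.00643437] [ 0.55064436 -0.18616178  0.55808325]
```

Call:
move_arm(series=[7, 0, 0.12, 0.15, 0, 0, 0, 5, 0, 0, 0, 0, 0, 0, 4.5, 0, 0, 0, 0, 0, 0, 4.5, 0, 0, 0, 0, 0, 0, 4.5, 0, 0, 0, 0, 0, 0], grip_force=40)

```text
time: 39.08
tool_pos: [0.6065, -0.216, 0.005]
tcp_rot: [0.132, 3.138, -0.0]
wrist_force: [-0.1, 0.0, 3.2]
width: 0.627
grip_force: 43.2
```

Call:
move_arm(series=[4.5, 0, 0, -1, 0, 0, 0, 4.5, 0, 0, -4, 0, 0, 0, 4.5, 0, 0, -5, 0, 0, 0, 4.5, 0, 0, -5, 0, 0, 0, 4.5, 0, 0, -3.5, 0, 0, 0])

```text
time: 39.7
tool_pos: [0.6066, -0.2161, 0.1929]
tcp_rot: [0.132, 3.136, -0.002]
wrist_force: [0.7, -1.2, -0.5]
width: 0.626
grip_force: 42.8
```

Call:
move_arm(series=[4.5, 0, 0, 0, 0, 0, 0, 4.5, 0, 0, 0, 0, 0, 0, 4.5, 0, 0, 0, 0, 0, 0])

```text
time: 40.08
tool_pos: [0.6046, -0.2153, 0.1871]
tcp_rot: [-0.132, -3.135, -0.002]
wrist_force: [-0.3, 0.6, -0.6]
width: 0.628
grip_force: 42.8
```

```bash
python3 - <<'E'
from lib import *
im,c=snap("wrist","w21");st=read_state();p=st["tool_pos"];s,cen,k=ringfind(im,c,"orange",p[:2],z0=p[2]-.0055,win=90);print(s,cen,k,p,st["width"],s-p[:2])
t=np.array([.6425,.0240])-s+p[:2];print(t,to([*t,.19],85.2))
E
```

```text
[ 0.60464202 -0.2150971 ] [317.97508914 315.77858907] 0.9362537312386201 [ 0.60474298 -0.21534796  0.18714672] 0.6284708551023882 [-0.00010096  0.00025086]
[0.64260096 0.02374914] [[-1.76, 24.14, -0.26], ('yaw', np.float64(85.2)), ('turn', [0.1, -0.2, -0.0])]
```

Call:
move_arm(series=[4.5, -0.35, 4.83, 0, 0, 0, 0, 4.5, -0.35, 4.83, 0, 0, 0, 0, 4.5, -0.35, 4.83, 0, 0, 0, 0, 4.5, -0.35, 4.83, 0, 0, 0, 0, 4.5, -0.35, 4.83, 0, 0, 0, 0])

```text
time: 40.75
tool_pos: [0.6432, 0.0248, 0.1879]
tcp_rot: [-0.132, -3.136, 0.0]
wrist_force: [0.7, 0.4, -0.6]
width: 0.631
grip_force: 42.8
```

Call:
move_arm(series=[4.5, 0, 0, 0, 0, 0, 0, 4.5, 0, 0, 3, 0, 0, 0, 4.5, 0, 0, 2.2, 0, 0, 0, 4.5, 0, 0, 0, 0, 0, 0, 4.5, 0, 0, 0, 0, 0, 0])

```text
time: 41.38
tool_pos: [0.644, 0.0226, 0.1378]
tcp_rot: [0.133, 3.139, -0.0]
wrist_force: [0.0, -0.4, 0.1]
width: 0.626
grip_force: 42.8
```

```bash
python3 - <<'E'
from lib import *
im,c=snap("wrist","w22");st=read_state();p=st["tool_pos"];s,cen,k=ringfind(im,c,"orange",p[:2],z0=p[2]-.005,win=90);print(s,cen,k,p,st["width"],s-p[:2])
t=np.array([.6425,.0240])-s+p[:2];print(t,to([*t,.102],85.2))
E
```

```text
[0.64305835 0.02273226] [317.5155012  314.98734744] 0.9245649515669631 [0.64451632 0.02275749 0.13848388] 0.6280601370914475 [-1.45796748e-03 -2.52344821e-05]
[0.64395797 0.02402523] [[0.07, 0.12, 3.65], ('yaw', np.float64(85.1)), ('turn', [-0.0, 0.1, -0.1])]
```

Call:
move_arm(series=[4.5, 0.12, 0.12, 1, 0, 0, 0, 4.5, 0, 0, 0.8, 0, 0, 0, 4.5, 0, 0, 0.7, 0, 0, 0, 4.5, 0, 0, 0, 0, 0, 0, 4.5, 0, 0, 0, 0, 0, 0])

```text
time: 42.05
tool_pos: [0.6428, 0.0246, 0.1126]
tcp_rot: [-0.132, -3.139, 0.0]
wrist_force: [-0.0, 0.3, -0.6]
width: 0.625
grip_force: 42.8
```

```bash
python3 - <<'E'
from lib import *
st=read_state();p=st["tool_pos"];im,c=snap("wrist","w23");s,cen,k=ringfind(im,c,"orange",p[:2],z0=p[2]-.005,win=90);print(k,p,st["width"],s-p[:2],s,st["wrist_force"])
print(to([.6429,.0239,.089],85.2))
E
```

```text
0.9362935118266007 [0.64280557 0.02463292 0.11258581] 0.625459367125124 [-0.00066642  0.00010642] [0.64213914 0.02473934] [-0.00910401  0.27054656 -0.58693241]
[[0.0, -0.07, 2.38], ('yaw', np.float64(85.2)), ('turn', [0.0, 0.0, -0.0])]
```

Call:
move_arm(series=[4.5, -0.02, -0.07, 0.5, 0, 0, 0, 4.5, 0, 0, 0.5, 0, 0, 0, 4.5, 0, 0, 0.3, 0, 0, 0, 4.5, 0, 0, 0, 0, 0, 0])

```text
time: 42.6
tool_pos: [0.6425, 0.0239, 0.099]
tcp_rot: [-0.132, -3.138, 0.0]
wrist_force: [0.1, -0.4, -0.3]
width: 0.626
grip_force: 42.8
```

Call:
move_arm(series=[4.5, 0, 0, 0.3, 0, 0, 0, 4.5, 0, 0, 0.3, 0, 0, 0, 4.5, 0, 0, 0.3, 0, 0, 0, 4.5, 0, 0, 0, 0, 0, 0, 4.5, 0, 0, 0, 0, 0, 0])

```text
time: 43.22
tool_pos: [0.6429, 0.0239, 0.0906]
tcp_rot: [0.132, 3.139, -0.0]
wrist_force: [-0.0, -0.5, -0.9]
width: 0.624
grip_force: 42.8
```

```bash
python3 - <<'E'
from lib import *
st=read_state();print(st["tool_pos"],st["width"],st["wrist_force"],to([.6429,.0239,.089],85.2))
E
```

```text
[0.64291423 0.02389054 0.09058215] 0.6236245534260968 [-0.00236006 -0.46615761 -0.87904332] [[0.0, 0.0, 0.16], ('yaw', np.float64(85.2)), ('turn', [-0.0, 0.0, -0.0])]
```

Threaded with no contact. Down 1.5 mm, release and rise.

Call:
move_arm(series=[4.5, 0, 0, 0.15, 0, 0, 0, 4.5, 0, 0, 0, 0, 0, 0, 7, 0, 0, 0, 0, 0, 0, 8, 0, 0, 0, 0, 0, 0, 8, 0, 0, 0, 0, 0, 0])

```text
time: 43.85
tool_pos: [0.6429, 0.0239, 0.0892]
tcp_rot: [0.132, 3.139, 0.0]
wrist_force: [0.1, 0.4, -0.4]
width: 0.935
grip_force: 0.0
```

Call:
move_arm(series=[8, 0, 0, -3, 0, 0, 0, 8, 0, 0, -5, 0, 0, 0, 8, 0, 0, -6, 0, 0, 0, 8, 0, 0, 0, 0, 0, 0, 8, 0, 0, 0, 0, 0, 0])

```text
time: 44.48
tool_pos: [0.6428, 0.0239, 0.2293]
tcp_rot: [0.132, 3.138, -0.0]
wrist_force: [0.3, 0.1, -0.8]
width: 0.934
grip_force: 0.0
```

```bash
python3 - <<'E'
from lib import *
im,c=snap("wrist","w24");print(read_state()["tool_pos"])
for z in(.084,.092):print(z,ringfind(im,c,"orange",[.6426,.024],z0=z,win=70))
print(ringfind(im,c,"brass",[.6426,.024],z0=.058,win=70)[::2])
r=[]
for n in("scene","side"):
    i,_=snap(n,n+"2");g=proj(n,[.6426,.024,.09]);m=cv2.inRange(cv2.cvtColor(i,cv2.COLOR_BGR2HSV),(3,120,60),(16,255,255));w=np.zeros_like(m);cv2.circle(w,tuple(int(v) for v in g),25,255,-1);M=cv2.moments(cv2.convexHull(np.argwhere(m&w)[:,::-1].astype(np.int32)));u=(M["m10"]/M["m00"],M["m01"]/M["m00"]);print(n,g,u,M["m00"]);r.append(ray(n,u))
print(tri(*r))
# any other ring colours on the sheet (blue/green)? magnifier knob (red) in side/scene
r=[]
for n in("scene","side"):
    i=cv2.imread(f"pics/{n}2.png");h=cv2.cvtColor(i,cv2.COLOR_BGR2HSV);m=cv2.inRange(h,(0,150,60),(6,255,255))|cv2.inRange(h,(172,150,60),(180,255,255))
    g=proj(n,[.5497,.3346,.207]);k,l,st,ce=cv2.connectedComponentsWithStats(m);j=min(range(1,k),key=lambda q:np.linalg.norm(ce[q]-g)+(100 if st[q,4]<15 else 0));print(n,g,ce[j],st[j,4]);r.append(ray(n,ce[j]))
print("knob",tri(*r),to([.5497,.3346,.31]))
E
```

```text
[0.64195642 0.02389135 0.22773812]
0.084 (array([0.641993  , 0.02397578]), array([317.51885005, 227.78896012]), 0.942718551196708)
0.092 (array([0.63986039, 0.02415905]), array([317.51885005, 227.78896012]), 0.8884507415160088)
(array([0.62759419, 0.0254128 ]), 0.380143894413966)
scene [281.41890461 276.95126784] (280.7959927140255, 277.0297510625379) 274.5
side [368.97159919 255.42825174] (369.3520192887281, 255.51838456901746) 276.5
(array([0.64361468, 0.02314955, 0.09004208]), np.float64(0.0002598685228493299))
scene [411.78632866 277.61119291] [410.62857143 271.42857143] 35
side [310.8791415  160.77914926] [311.8   159.575] 80
knob (array([0.54876555, 0.32649863, 0.2171499 ]), np.float64(0.0031546119478801935)) [[11.8, 30.19, -8.3], ('yaw', np.float64(85.2))]
```

Orange is home (centre height 90 mm, exactly as expected). Next I go back to the magnifier knob.

Call:
move_arm(series=[8, 0, 0, -5, 0, 0, 0, 8, 2, 5, -1, 0, 0, 0, 8, 2, 5, -1, 0, 0, 0, 8, 2, 5, -1, 0, 0, 0, 8, 2, 5, -0.3, 0, 0, 0])

```text
time: 45.25
tool_pos: [0.5791, 0.2313, 0.3109]
tcp_rot: [-0.133, -3.137, 0.001]
wrist_force: [0.3, -0.3, 0.6]
width: 0.938
grip_force: 0.0
```

Call:
move_arm(series=[8, 2, 5, 0, 0, 0, 0, 8, 1.8, 5.2, 0, 0, 0, 0, 8, 0, 0, 0, 0, 0, 0, 8, 0, 0, 0, 0, 0, 0, 8, 0, 0, 0, 0, 0, 0])

```text
time: 45.88
tool_pos: [0.551, 0.3334, 0.3113]
tcp_rot: [-0.135, -3.138, 0.002]
wrist_force: [-0.1, -0.7, 0.5]
width: 0.939
grip_force: 0.0
```

```bash
python3 - <<'E'
from lib import *
im,c=snap("wrist","w25");h=cv2.cvtColor(im,cv2.COLOR_BGR2HSV);m=cv2.inRange(h,(0,140,40),(6,255,255))|cv2.inRange(h,(172,140,40),(180,255,255))
print(read_state()["tool_pos"]);g=proj("wrist",[.5497,.3346,.22],c);print(g)
w=np.zeros_like(m);cv2.circle(w,tuple(int(v) for v in g),60,255,-1);m&=w
HV=cv2.convexHull(np.argwhere(m)[:,::-1].astype(np.int32));M=cv2.moments(HV);cen=np.array([M["m10"],M["m01"]])/M["m00"]
t=np.linspace(0,6.28,40)
def f(p):
    P=np.array([proj("wrist",[p[0]+.011*np.cos(a),p[1]+.011*np.sin(a),z],c) for z in(.186,.229) for a in t],np.float32);N=cv2.moments(cv2.convexHull(P));return np.array([N["m10"],N["m01"]])/N["m00"]-cen
s=least_squares(f,[.5497,.3346],diff_step=1e-3).x;print(cen,M["m00"],s,to([*s,.206]))
E
```

```text
[0.55115094 0.33331197 0.31155107]
[319.39434644 246.56143878]
[319.21890122 245.55678907] 1171.0 [0.55131181 0.33437282] [[-0.01, 0.12, 10.56], ('yaw', np.float64(85.1))]
```

Call:
move_arm(series=[8, 0, 0.1, 4, 0, 0, 0, 8, 0, 0, 4, 0, 0, 0, 8, 0, 0, 2.4, 0, 0, 0, 8, 0, 0, 0, 0, 0, 0, 1.5, 0, 0, 0, 0, 0, 0], grip_force=50)

```text
time: 46.55
tool_pos: [0.5518, 0.3354, 0.2095]
tcp_rot: [0.134, 3.137, 0.001]
wrist_force: [0.2, -0.4, 0.7]
width: 0.749
grip_force: 0.0
```

Call:
move_arm(series=[1.5, 0, 0, 0, 0, 0, 0, 1.5, 0, 0, 0, 0, 0, 0, 1.5, 0, 0, 0, 0, 0, 0, 1.5, 0, 0, 0, 0, 0, 0, 1.5, 0, 0, 0, 0, 0, 0])

```text
time: 47.18
tool_pos: [0.5516, 0.3358, 0.2098]
tcp_rot: [0.132, 3.137, 0.001]
wrist_force: [-0.3, -2.5, 5.4]
width: 0.239
grip_force: 48.9
```

```bash
python3 - <<'E'
from lib import *
s=read_state();p=s["tool_pos"][:2];h=np.array([.7125,.2788]);print(p,s["width"],np.linalg.norm(p-h),s["wrist_force"])
Rt=R.from_rotvec(s["tcp_rot"]).inv();k0=np.array([.5513,.3344]);a0=np.arctan2(*(k0-h)[::-1]);prev=k0
da=np.radians(93.7)/18;out=[]
for i in range(1,19):
    q=h+.17*np.array([np.cos(a0+da*i),np.sin(a0+da*i)]);out.append((Rt.apply([*(q-prev),0])*100).round(2)[:2].tolist());prev=q
print(out,prev)
E
```

```text
[0.55159213 0.33584305] 0.2387329488266162 0.17071980375955628 [-0.31385191 -2.4755445   5.44764924]
[[0.26, -1.53], [0.17, -1.53], [0.03, -1.54], [-0.11, -1.54], [-0.25, -1.52], [-0.38, -1.5], [-0.52, -1.45], [-0.65, -1.4], [-0.77, -1.34], [-0.89, -1.26], [-1.0, -1.17], [-1.1, -1.08], [-1.2, -0.97], [-1.28, -0.86], [-1.35, -0.74], [-1.42, -0.62], [-1.47, -0.49], [-1.5, -0.35]] [0.66755577 0.11484874]
```

Call:
move_arm(series=[1.5, 0.26, -1.53, 0, 0, 0, 0, 1.5, 0.17, -1.53, 0, 0, 0, 0, 1.5, 0.03, -1.54, 0, 0, 0, 0, 1.5, -0.11, -1.54, 0, 0, 0, 0, 1.5, -0.25, -1.52, 0, 0, 0, 0])

```text
time: 47.8
tool_pos: [0.5412, 0.2614, 0.2096]
tcp_rot: [-0.13, -3.136, -0.005]
wrist_force: [-9.4, 3.3, 9.4]
width: 0.238
grip_force: 51.0
```

Call:
move_arm(series=[1.5, -0.38, -1.5, 0, 0, 0, 0, 1.5, -0.52, -1.45, 0, 0, 0, 0, 1.5, -0.65, -1.4, 0, 0, 0, 0, 1.5, -0.77, -1.34, 0, 0, 0, 0, 1.5, -0.89, -1.26, 0, 0, 0, 0])

```text
time: 48.42
tool_pos: [0.5691, 0.1888, 0.2094]
tcp_rot: [-0.131, -3.139, -0.004]
wrist_force: [-3.2, 3.3, 5.8]
width: 0.242
grip_force: 50.9
```

Call:
move_arm(series=[1.5, -1, -1.17, 0, 0, 0, 0, 1.5, -1.1, -1.08, 0, 0, 0, 0, 1.5, -1.2, -0.97, 0, 0, 0, 0, 1.5, -1.28, -0.86, 0, 0, 0, 0, 1.5, 0, 0, 0, 0, 0, 0])

```text
time: 49.05
tool_pos: [0.6129, 0.1433, 0.2092]
tcp_rot: [0.132, 3.136, 0.002]
wrist_force: [0.6, 1.2, 4.3]
width: 0.242
grip_force: 50.9
```

```bash
python3 - <<'E'
from lib import *
s=read_state();print(s["tool_pos"],s["width"],s["wrist_force"]);h=np.array([.7125,.2788]);v=s["tool_pos"][:2]-h;print(np.hypot(*v),np.degrees(np.arctan2(v[1],v[0]))%360,to([.6675,.1149,.21]))
E
```

```text
[0.61293398 0.14327213 0.20922939] 0.24246903434586012 [0.61685924 1.24756701 4.29033065]
0.16817014438529 233.69700680261707 [[-5.68, -2.37, -0.07], ('yaw', np.float64(85.2))]
```

Call:
move_arm(series=[1.5, -1.35, -0.74, 0, 0, 0, 0, 1.5, -1.42, -0.62, 0, 0, 0, 0, 1.5, -1.47, -0.49, 0, 0, 0, 0, 1.5, -1.5, -0.35, 0, 0, 0, 0, 1.5, 0, 0, 0, 0, 0, 0])

```text
time: 49.68
tool_pos: [0.6685, 0.1163, 0.2092]
tcp_rot: [0.132, 3.136, 0.0]
wrist_force: [1.8, -0.3, 4.6]
width: 0.237
grip_force: 50.7
```

Call:
move_arm(series=[1.5, 0, 0, 0, 0, 0, 0, 1.5, 0, 0, 0, 0, 0, 0])

```text
time: 49.92
tool_pos: [0.668, 0.1164, 0.2092]
tcp_rot: [0.132, 3.136, 0.0]
wrist_force: [3.4, -0.1, 4.2]
width: 0.243
grip_force: 50.8
```

```bash
cat > lens.py <<'E'
from lib import *
# lens frame (white): centroid of hull in scene+side+wrist, near expected
s=read_state();print(s["tool_pos"],s["width"],s["wrist_force"],to([.6675,.1149,.21]))
G=np.array([.6426,.024]);t=np.linspace(0,6.28,48)
for n in("scene","side","wrist"):
    im,c=snap(n,f"L_{n}_{s['time']:.1f}");h=cv2.cvtColor(im,cv2.COLOR_BGR2HSV)
    P=lambda p:np.array([proj(n,[p[0]+.064*np.cos(a),p[1]+.064*np.sin(a),z],c) for z in(.168,.186) for a in t],np.float32)
    m=cv2.inRange(h,(0,0,120),(180,45,255));w=np.zeros_like(m);cv2.fillConvexPoly(w,cv2.convexHull(P(G)).astype(np.int32),255);w=cv2.dilate(w,np.ones((15,15)))
    # silhouette fit: maximise white in the rim band minus white just outside
    d=cv2.GaussianBlur((m>0).astype(np.float32),(0,0),1)
    def sc(p):
        H=cv2.convexHull(P(p)).astype(np.float32)[:,0];cc=H.mean(0);R_=lambda k:cv2.remap(d,((H-cc)*k+cc)[:,:1].copy(),((H-cc)*k+cc)[:,1:].copy(),1).mean()
        return R_(.96)+R_(.92)-R_(1.05)-R_(1.1)
    g=[(sc(G+[x,y]),x,y) for x in np.arange(-.02,.021,.001) for y in np.arange(-.02,.021,.001)];b=max(g);top=np.array([q for q in g if q[0]>b[0]-.05]);print(n,np.round(b,4),"mean",top[:,1:].mean(0).round(4))
E
python3 lens.py
```

```text
[0.66800312 0.11644985 0.20922309] 0.24278237359498753 [ 3.36070194 -0.05366668  4.15973833] [[0.04, -0.16, -0.08], ('yaw', np.float64(85.2))]
scene [ 0.3377 -0.006   0.002 ] mean [-0.0064  0.0026]
side [ 1.3941 -0.009   0.005 ] mean [-0.0092  0.0056]
wrist [ 1.2138 -0.01    0.    ] mean [-0.0102 -0.0002]
```

All three cameras put the lens about 8–9 mm short along the arc. I nudge onward about 5 mm at the knob and re-measure.

Call:
move_arm(series=[1.5, -0.25, 0.05, 0, 0, 0, 0, 1.5, -0.25, 0.05, 0, 0, 0, 0, 1.5, 0, 0, 0, 0, 0, 0, 1.5, 0, 0, 0, 0, 0, 0])

```text
time: 50.58
tool_pos: [0.6705, 0.1157, 0.2092]
tcp_rot: [-0.131, -3.136, 0.004]
wrist_force: [-5.7, -2.7, 9.4]
width: 0.239
grip_force: 51.2
```

```bash
python3 lens.py
```

```text
[0.67046307 0.11574952 0.20915991] 0.23919634104985432 [-5.70403328 -2.71738852  9.4075385 ] [[0.29, -0.11, -0.08], ('yaw', np.float64(85.2))]
scene [ 0.3478 -0.003   0.002 ] mean [-0.0025  0.0009]
side [ 1.3937 -0.005   0.004 ] mean [-0.0051  0.0041]
wrist [ 1.1897 -0.007  -0.002 ] mean [-0.0062 -0.0014]
```

Call:
move_arm(series=[1.5, -0.3, 0.06, 0, 0, 0, 0, 1.5, 0, 0, 0, 0, 0, 0, 1.5, 0, 0, 0, 0, 0, 0, 4, 0, 0, 0, 0, 0, 0, 6, 0, 0, 0, 0, 0, 0])

```text
time: 51.35
tool_pos: [0.6742, 0.1175, 0.2068]
tcp_rot: [-0.132, -3.137, -0.0]
wrist_force: [-0.8, 0.0, 0.4]
width: 0.661
grip_force: 0.0
```

Call:
move_arm(series=[6, 0, 0, 0, 0, 0, 0, 6, 0, 0, -3, 0, 0, 0, 8, 0, 0, -5, 0, 0, 0, 8, 0, 0, -4, 0, 0, 0, 8, 0, 0, 0, 0, 0, 0])

```text
time: 51.98
tool_pos: [0.6773, 0.1178, 0.3335]
tcp_rot: [0.132, 3.13, 0.003]
wrist_force: [-0.7, 0.0, -0.5]
width: 0.934
grip_force: 0.0
```

```bash
python3 lens.py; cat > knob.py <<'E'
from lib import *
im,c=snap("wrist");h=cv2.cvtColor(im,cv2.COLOR_BGR2HSV);m=cv2.inRange(h,(0,140,40),(6,255,255))|cv2.inRange(h,(172,140,40),(180,255,255))
g=proj("wrist",[.6675,.1149,.21],c);w=np.zeros_like(m);cv2.circle(w,tuple(int(v) for v in g),60,255,-1);m&=w
M=cv2.moments(cv2.convexHull(np.argwhere(m)[:,::-1].astype(np.int32)));cen=np.array([M["m10"],M["m01"]])/M["m00"];t=np.linspace(0,6.28,40)
def f(p):
    P=np.array([proj("wrist",[p[0]+.011*np.cos(a),p[1]+.011*np.sin(a),z],c) for z in(.186,.229) for a in t],np.float32);N=cv2.moments(cv2.convexHull(P));return np.array([N["m10"],N["m01"]])/N["m00"]-cen
s=least_squares(f,[.6675,.1149],diff_step=1e-3).x;print("knob",s,M["m00"],read_state()["tool_pos"])
E
python3 knob.py
```

```text
[0.67725474 0.11783129 0.33349279] 0.933524330922364 [-0.66396342  0.02725177 -0.51467203] [[1.05, -0.4, 12.34], ('yaw', np.float64(85.2))]
scene [0.5208 0.     0.002 ] mean [0.0001 0.0018]
side [ 1.3892e+00 -1.0000e-03  3.0000e-03] mean [-0.0007  0.0029]
wrist [ 1.4268e+00 -2.0000e-03  1.0000e-03] mean [-0.0018  0.0005]
knob [0.6665323  0.11538759] 1019.5 [0.67424067 0.11725631 0.32574189]
```

The lens is now within about 2 mm of the post in all three cameras. The knob is at (0.6665,0.1154), against a target of (0.6675,0.1149). The gripper is clear of everything, so I'm handing in.

```bash
python3 -c "
from workcell import *
print(finish_job())"
```

```text
the job is handed in; nothing more can be done
None
```

I handed the job in at about 52 s: the plate is on its pins, the black, brass and orange rings (the only ones on the sheet) are home in order, and the lens is back within about 2 mm of centred over the post. One brass grasp missed and was redone; handing in returned no verdict.

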